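Dry layout of a gauge line beside a shut-off valve

TASK

Lay the gauge line out dry on the grey board, ready to be screwed up. Fit the steel stop cam onto the flatted stem of the shut-off valve and the pointer knob on top of it, both pushed fully down. Lay the brass tee flat in line with the valve's threaded outlet, its branch on the side away from you, the pressure gauge face up behind the tee with its stem facing the branch, and the hose adapter lying beyond the tee in the same line with its smooth plug end outward, so that the tee is between valve and adapter, with about 10 mm between the ends that face each other.

Things in the scene. Friction and masses are not known exactly. Their poses are not given: they have to be found in the camera images.
- board: Grey-topped assembly board, 260 x 300 mm, fixed on four short legs over the hoses. Origin: on the bench under its centre; its flat top is 58 mm higher. x points to its far long edge, y to its left end.
- valve: Shut-off valve fixed on the board. Origin: base centre, z up the stem. Block 48 x 48, 24 high; brass boss to 38, which carries the cam; stem 16 mm dia from there to 62 (top 4 mm tapered) with a flat on the +y side, 4.5 from its axis. +y is the outlet side: threaded brass stub, axis at x = 0, z = 10.5, end face at y = 36. +x points away from the robot, a grip on cam or knob fits along x.
- stop_cam: Flat steel cam plate, 12 mm thick, lying flat. Origin: centre of its D bore (through, 18.4 mm dia, 1.2 mm clear of the stem all round), underside; z up. Round body 42 mm dia with a lobe to y = +36; the bore's flat is on the lobe side (+y), so x and y agree with the valve's when it fits. Two gripping flats at x = -19 and +19.
- knob: Black pointer knob, 32 mm high. Origin: bore centre, underside; z up. Round hub 33 mm dia to z = 16.5; on it a grip rib 12 mm wide (x) from z = 16.5 to 32, from y = -20 to its pointed, white-lined end at y = +26. D bore from below, 13.5 mm deep, 1.2 mm clear of the stem, flat on the pointer side (+y): x and y agree with the valve's when it fits. It rests on the cam.
- tee: Brass tee fitting lying flat, 19 mm high. Origin: middle of its 44 x 62 outline, underside; z up. Its run is a bar along y from -31 to +31, 17 mm wide, axis at x = -13.5; the branch leaves it towards +x, 16 mm wide, ending at x = +22. It rests tipped 0.1 rad, onto the branch end.
- gauge: Pressure gauge lying on its back, dial up, 27 mm high. Origin: middle of its 81 x 52 outline, underside; z up. Round dial 52 mm dia centred at x = +14; the brass stem, 16 mm wide, points to -x and ends at x = -40.5, y = 0.
- adapter: Chromed hose adapter, hexagon 18 mm across flats, 40 mm long, lying on a flat. Origin: centre of its hexagon end face, so 9 mm above what it lies on; z runs along it (level) to the smooth plug end at z = 40; the body's x axis points down at the start.

How it is judged:
By the outcome, as a careful person would: the job done as asked, in the order asked, and still so for the second after the job is handed in, with the robot touching nothing.
It also fails if it takes over 144 s, if anything falls off the work surface, if the arm or the gripper's body presses on something with over 40 N, if the wrist force passes 120 N, or if a joint passes its speed limit or range.

ROBOT

A 6-joint arm with a two-finger parallel gripper is mounted at the origin on a cart in front of the work surface, level with it; the furniture and walls round the work are solid. World frame = base frame: x ahead of the robot, y to its left, z up, the work surface at z = 0. Lengths are in m, angles in rad, forces in N, time in s.
With the tool pointing down it reaches from about 0.375 to 0.975 m from the base axis. Payload 3.8 kg.
Tool frame: the origin (TCP) lies on the mounting face of the last link; the fingertips stand 173 mm ahead of it and the grasp point (between the pads) lies 155 mm ahead of it (bot.hold_point_z is the distance from the TCP to the grasp point, in m); z points along the fingers, y is the line along which they close (so a half turn about z gives the same grasp; the last joint's range is limited). The gripper opens to 85 mm and grips with 20 to 120 N. Pads are 22 mm wide; open, the fingers measure 114 mm over their backs; the gripper's body (76 mm by 85 mm) begins 54 mm behind the grasp point. The pads swing forward as they close: fully open they stand 13 mm farther back than shut.
Start: joints at [-1.208, 0.264, 1.604, -0, 1.274, -0.037], TCP at [0.263, -0.622, 0.405] pointing down, gripper open.
Joint ranges: [-2.63, 2.63], [-0.94, 2.18], [0.31, 2.57], [-1.31, 4.45], [0, 2.66], [-2.55, 2.55]. Speed limits (rad/s): [2.57, 2.57, 3.14, 3.14, 3.14, 3.14].

INTERFACE

Orientations are given as a rotation vector (axis times angle).
In Python, from workcell import bot, optics gives the robot as it stands.
- The arm moves only by the shell command python3 -m jog 'ROWS' [OPENING] [FORCE]. ROWS is JSON, a list of rows, each an object of numbers: "dx", "dy", "dz": the shift along the tool's x, y, z in mm; "ax", "ay", "az": the turn, a rotation vector about the tool's x, y, z in degrees. A call has 1 to 20 rows; each row shifts and turns the commanded pose from where the row before left it, along the tool's axes as they then stand; what a row does not reach is not made up. A row lasts 1/12 s, in which the tool goes at most 41.7 mm and 7.16 degrees, less where a joint would pass 70% of its speed; a pose out of reach is approached as far as the arm can. A call with a gripper value outside its range is refused whole. OPENING is the opening, from 0 (shut) to 1 (fully open), set as the call begins (- or left out, the last holds). The fingers move at their own pace and stop on an object; FORCE is the grip in N (left out, the last holds). Time passes only in rows, so rows that do not move let the fingers close. It gives the time, the measured TCP pose, the force, the opening and the grip force at its end, in the units of the state.
- bot.read_state(): the state, without advancing time (a new reading comes with each control period).
- optics.read_camera(name): name is "scene" or "side" or "wrist"; returns a dict with "img" (480x640x3 uint8, red, green, blue), "vertical_fov" (degrees; the focal length in pixels is half the picture's height over the tangent of half this angle, whatever the lens; pixels are square), "cx", "cy" (the principal point, pixels), "R" (3x3) and "t" (3): a world point X has camera coordinates R X + t; the wrist camera has in their place "tool_from_camera" (4x4, takes a point from camera to tool coordinates, whose origin is the TCP and whose axes are the flange's). Camera axes: x right, y down, z forward; pixel columns grow to the right and rows downward; lengths in m; the calibration is good to about 2 mm. A picture is of the moment at which its call begins: read the wrist's pose just before it. There is no depth.
- bot.finish_job(): hands the job in; it is judged then, once.
The state is a dict: "time": time; "q": joint angles; "joint_vel": joint speeds; "joint_torque": joint torques, N m; "tool_pos": TCP position; "tcp_rot": TCP orientation; "wrist_force": force on the tool from outside, world axes, zero at the start; "torque": the same for the moment, N m; "width": opening from 0.0 (shut) to 1.0 (fully open); "grip_force": force on a finger pad.
Only numpy, scipy, OpenCV 4.12 (cv2) and the standard library are available. Lean on these libraries where they do the work, as an engineer would, in place of code of your own. Each camera call takes 0.05 s, during which the arm holds its last target. There are 200 camera calls.

## Working session

There is one attempt and no reset: what is moved stays moved. The work goes in short steps, Python scripts to look and compute and a shell command to move; the robot and the scene stay as the last step left them, time stands still between calls to the robot, and variables do not carry over. Pictures are saved under pics/ and viewed, at most 14 in all, crops included, and the job is handed in when it is done.

```bash
ls; mkdir -p pics; python3 - <<'E'
from workcell import bot, optics
import cv2,numpy as np
s=bot.read_state();print(s)
print(bot.hold_point_z)
for n in ["scene","side","wrist"]:
    c=optics.read_camera(n);cv2.imwrite(f"pics/{n}0.png",c["img"][:,:,::-1])
    print(n,{k:(np.round(v,4).tolist() if k!="img" else 0) for k,v in c.items()})
E
```

```text
pics
{'time': 0.0, 'q': array([-1.20792399e+00,  2.64778557e-01,  1.60538319e+00, -2.03381072e-05,
        1.27370912e+00, -3.68860499e-02]), 'joint_vel': array([-0.00192261, -0.00149962, -0.0011573 , -0.00109797, -0.00053129,
        0.00165517]), 'joint_torque': array([-7.03973292e-04, -5.15109694e+01, -3.67315578e+01, -2.17284346e-04,
        1.29995844e-02, -1.05475351e-05]), 'tool_pos': array([ 0.26258856, -0.62145554,  0.40333951]), 'tcp_rot': array([-3.07684325e+00, -6.23329607e-01,  6.10404230e-04]), 'wrist_force': array([ 0.53294353, -1.06681405,  0.09178654]), 'torque': array([ 0.0067077 ,  0.01325426, -0.00190408]), 'grip_force': 0.0, 'width': 1.0030133548987001}
0.1547
scene {'img': 0, 'vertical_fov': 56.0492, 'cx': 310.8675, 'cy': 242.0652, 'R': [[-0.6097, -0.7924, -0.0178], [-0.4629, 0.3742, -0.8036], [0.6434, -0.4817, -0.5949]], 't': [0.4342, 0.277, 0.6075]}
side {'img': 0, 'vertical_fov': 46.1229, 'cx': 317.4827, 'cy': 230.1826, 'R': [[-0.8895, -0.4566, 0.016], [-0.2985, 0.5543, -0.7769], [0.3459, -0.6959, -0.6294]], 't': [0.5532, 0.1706, 0.8321]}
wrist {'img': 0, 'vertical_fov': 61.1829, 'cx': 315.9166, 'cy': 242.261, 'tool_from_camera': [[-0.0019, -0.9637, -0.2669, 0.0674], [1.0, -0.0017, -0.0009, -0.0001], [0.0004, -0.2669, 0.9637, 0.031], [0.0, 0.0, 0.0, 1.0]]}
```

View pics/scene0.png

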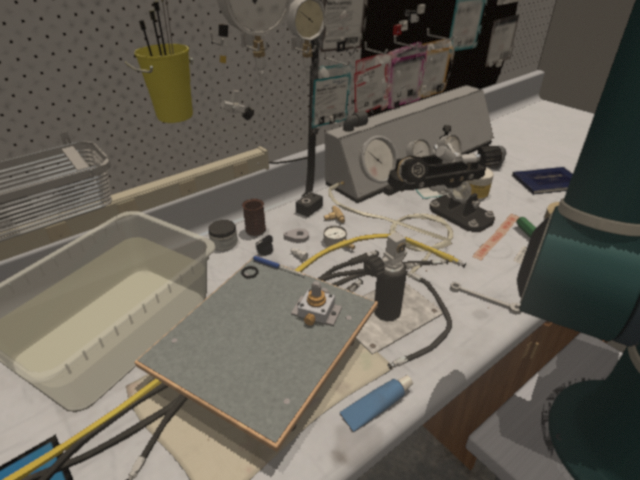

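View pics/side0.png

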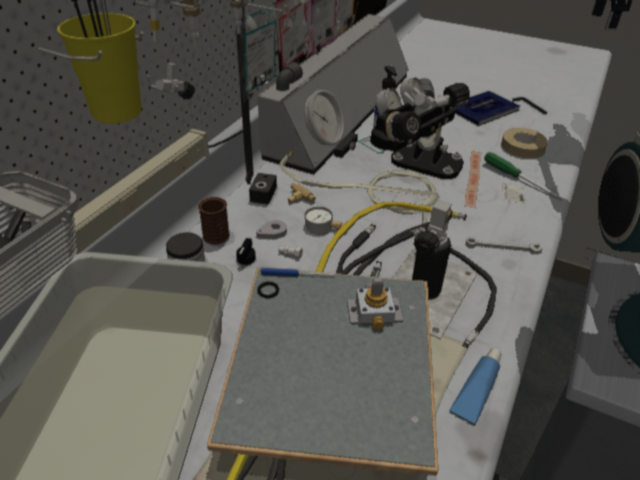

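Scene view: knob (264,243), cam (297,236), adapter (300,255), gauge (334,235), tee (335,213), valve stem (318,290). Side view: knob (246,252), cam (271,229), adapter (290,250), gauge (319,218), tee (302,192), valve stem (377,285), outlet (378,322).

```bash
cat > h.py <<'E'
from workcell import bot, optics
import cv2,numpy as np
from scipy.spatial.transform import Rotation as Ro
def cam(n):
    s=bot.read_state();c=optics.read_camera(n)
    if n=="wrist":
        T=np.eye(4);T[:3,:3]=Ro.from_rotvec(s["tcp_rot"]).as_matrix();T[:3,3]=s["tool_pos"]
        M=T@np.array(c["tool_from_camera"]);c["R"]=M[:3,:3].T;c["t"]=-c["R"]@M[:3,3]
    c["R"]=np.array(c["R"]);c["t"]=np.array(c["t"]);c["f"]=240/np.tan(np.radians(c["vertical_fov"]/2));return c
def ray(c,p):
    d=c["R"].T@np.array([(p[0]-c["cx"])/c["f"],(p[1]-c["cy"])/c["f"],1.]);return -c["R"].T@c["t"],d/np.linalg.norm(d)
def plane(c,p,z):
    o,d=ray(c,p);return o+d*(z-o[2])/d[2]
def tri(*cp):
    A=np.zeros((3,3));b=np.zeros(3);L=[]
    for c,p in cp:
        o,d=ray(c,p);P=np.eye(3)-np.outer(d,d);A+=P;b+=P@o;L.append((P,o))
    X=np.linalg.solve(A,b);return X,max(np.linalg.norm(P@(X-o)) for P,o in L)
def proj(c,X):
    q=c["R"]@np.array(X)+c["t"];return [c["f"]*q[0]/q[2]+c["cx"],c["f"]*q[1]/q[2]+c["cy"]]
def save(c):
    import pickle
def toolrows(goal_xyz,yaw):
    "needed shift in tool axes (mm) and az (deg) for tool-down goal"
    s=bot.read_state();R=Ro.from_rotvec(s["tcp_rot"])
    return R.inv().apply(np.array(goal_xyz)-s["tool_pos"])*1000
E
python3 - <<'E'
from h import *
a=cam("scene");b=cam("side")
for n,p,q in [("knob",(264,243),(246,252)),("cam",(297,236),(271,229)),("adapter",(300,255),(290,250)),("gauge",(334,235),(319,218)),("tee",(335,213),(302,192)),("stem",(318,290),(377,285)),("outlet",(310,320),(378,322)),
 ("bFL",(255,262),(258,270)),("bFR",(377,306),(430,283)),("bNR",(278,440),(437,465)),("bNL",(138,362),(212,447))]:
    X,e=tri((a,p),(b,q));print(n,X.round(4),round(e,4))
s=bot.read_state();print(Ro.from_rotvec(s["tcp_rot"]).as_matrix().round(3))
E
```

```text
knob [0.6807 0.1502 0.019 ] 0.0009
cam [ 0.688   0.0576 -0.0044] 0.0027
adapter [ 0.6281  0.0932 -0.0042] 0.0033
gauge [0.6135 0.011  0.0179] 0.0018
tee [ 0.6806 -0.0481  0.0169] 0.0014
stem [0.428  0.2012 0.0983] 0.0022
outlet [0.4107 0.2317 0.0627] 0.0017
bFL [0.6211 0.2056 0.0407] 0.0055
bFR [0.3725 0.1191 0.0558] 0.003
bNR [0.2761 0.3865 0.0559] 0.0006
bNL [0.5114 0.4808 0.0491] 0.0011
[[ 0.921  0.389 -0.   ]
 [ 0.389 -0.921  0.001]
 [ 0.    -0.001 -1.   ]]
```

View pics/wrist0.png

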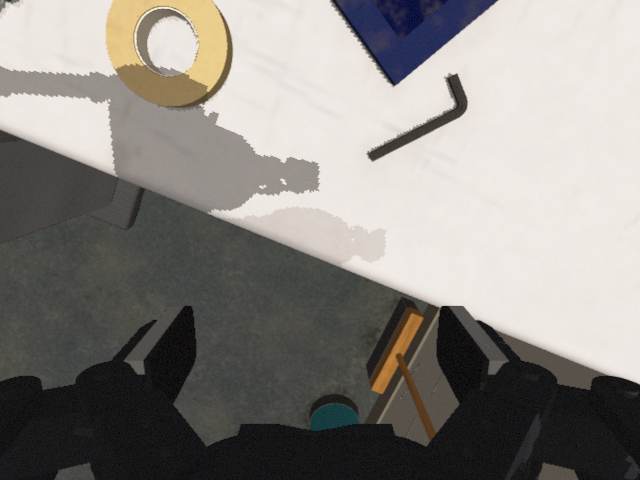

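The wrist view shows only the bench edge and the open fingers (rows 305-480); no work parts in sight. I move over the parts.

```bash
python3 -m jog '[{"dx":28.6,"dy":-24.3},{"dx":28.6,"dy":-24.3},{"dx":28.6,"dy":-24.3},{"dx":28.6,"dy":-24.3},{"dx":28.6,"dy":-24.3},{"dx":28.6,"dy":-24.3},{"dx":28.6,"dy":-24.3},{"dx":28.6,"dy":-24.3},{"dx":28.6,"dy":-24.3},{"dx":28.6,"dy":-24.3},{"dx":28.6,"dy":-24.3},{"dx":28.6,"dy":-24.3},{"dx":28.6,"dy":-24.3},{"dx":28.6,"dy":-24.3},{"dx":28.6,"dy":-24.3},{"dx":28.6,"dy":-24.3},{"dx":28.6,"dy":-24.3},{"dx":28.6,"dy":-24.3},{"dx":28.6,"dy":-24.3},{"dx":28.6,"dy":-24.3}]'
python3 -m jog '[{},{}]'
python3 - <<'E'
from h import *
import pickle
c=cam("wrist");pickle.dump(c,open("A.pkl","wb"));cv2.imwrite("pics/A.png",c["img"][:,:,::-1]);print(bot.read_state()["tool_pos"],bot.read_state()["tcp_rot"])
E
python3 -m jog '[{"dz":15,"dx":-5,"dy":-30},{"dz":15,"dx":-5,"dy":-30},{"dz":15,"dx":-5,"dy":-30},{"dz":15,"dx":-5,"dy":-30},{},{}]'
python3 - <<'E'
from h import *
import pickle
c=cam("wrist");pickle.dump(c,open("B.pkl","wb"));cv2.imwrite("pics/B.png",c["img"][:,:,::-1])
E
```

```text
[ 0.26269521 -0.62166006  0.4042025 ] [-3.07824042e+00 -6.23639877e-01  2.11282587e-04]invalid input
invalid input
invalid input
```

```bash
python3 -m jog '[{"dx":28.6,"dy":-24.3,"dz":0,"ax":0,"ay":0,"az":0}]'; python3 -m jog '[{"dx":28.6,"dy":-24.3}]' - -;  python3 -m jog '[{"dx":28.6,"dy":-24.3}]' 1 40
```

```text
time: 0.43
tool_pos: [0.2775, -0.5918, 0.4042]
tcp_rot: [3.077, 0.617, -0.003]
wrist_force: [1.8, -0.2, -0.4]
width: 1.002
grip_force: 0.0invalid input
invalid input
```

```bash
python3 -m jog '[{"dx":28.6,"dy":-24.3,"dz":0,"ax":0,"ay":0,"az":0},{"dx":28.6,"dy":-24.3,"dz":0,"ax":0,"ay":0,"az":0},{"dx":28.6,"dy":-24.3,"dz":0,"ax":0,"ay":0,"az":0},{"dx":28.6,"dy":-24.3,"dz":0,"ax":0,"ay":0,"az":0},{"dx":28.6,"dy":-24.3,"dz":0,"ax":0,"ay":0,"az":0},{"dx":28.6,"dy":-24.3,"dz":0,"ax":0,"ay":0,"az":0},{"dx":28.6,"dy":-24.3,"dz":0,"ax":0,"ay":0,"az":0},{"dx":28.6,"dy":-24.3,"dz":0,"ax":0,"ay":0,"az":0},{"dx":28.6,"dy":-24.3,"dz":0,"ax":0,"ay":0,"az":0},{"dx":28.6,"dy":-24.3,"dz":0,"ax":0,"ay":0,"az":0},{"dx":28.6,"dy":-24.3,"dz":0,"ax":0,"ay":0,"az":0},{"dx":28.6,"dy":-24.3,"dz":0,"ax":0,"ay":0,"az":0},{"dx":28.6,"dy":-24.3,"dz":0,"ax":0,"ay":0,"az":0},{"dx":28.6,"dy":-24.3,"dz":0,"ax":0,"ay":0,"az":0},{"dx":28.6,"dy":-24.3,"dz":0,"ax":0,"ay":0,"az":0},{"dx":28.6,"dy":-24.3,"dz":0,"ax":0,"ay":0,"az":0},{"dx":28.6,"dy":-24.3,"dz":0,"ax":0,"ay":0,"az":0},{"dx":28.6,"dy":-24.3,"dz":0,"ax":0,"ay":0,"az":0},{"dx":28.6,"dy":-24.3,"dz":0,"ax":0,"ay":0,"az":0},{"dx":0,"dy":0,"dz":0,"ax":0,"ay":0,"az":0}]'
python3 -m jog '[{"dx":0,"dy":0,"dz":0,"ax":0,"ay":0,"az":0},{"dx":0,"dy":0,"dz":0,"ax":0,"ay":0,"az":0}]' >/dev/null
python3 - <<'E'
from h import *
import pickle
c=cam("wrist");pickle.dump(c,open("A.pkl","wb"));cv2.imwrite("pics/A.png",c["img"][:,:,::-1]);print(bot.read_state()["tool_pos"],bot.read_state()["tcp_rot"])
E
python3 -m jog '[{"dx":-5,"dy":-30,"dz":15,"ax":0,"ay":0,"az":0},{"dx":-5,"dy":-30,"dz":15,"ax":0,"ay":0,"az":0},{"dx":-5,"dy":-30,"dz":15,"ax":0,"ay":0,"az":0},{"dx":-5,"dy":-30,"dz":15,"ax":0,"ay":0,"az":0},{"dx":0,"dy":0,"dz":0,"ax":0,"ay":0,"az":0},{"dx":0,"dy":0,"dz":0,"ax":0,"ay":0,"az":0}]'
python3 - <<'E'
from h import *
import pickle
c=cam("wrist");pickle.dump(c,open("B.pkl","wb"));cv2.imwrite("pics/B.png",c["img"][:,:,::-1])
E
```

```text
time: 2.1
tool_pos: [0.6024, 0.0538, 0.4048]
tcp_rot: [-3.075, -0.63, -0.004]
wrist_force: [0.5, -0.2, 0.9]
width: 0.998
grip_force: 0.0
[0.60008093 0.04793101 0.40448852] [ 3.07872868e+00  6.23395440e-01 -1.24691880e-03]
time: 2.82
tool_pos: [0.5339, 0.1508, 0.3436]
tcp_rot: [3.078, 0.625, -0.004]
wrist_force: [0.1, 0.4, 0.9]
width: 0.998
grip_force: 0.0
```

View pics/A.png

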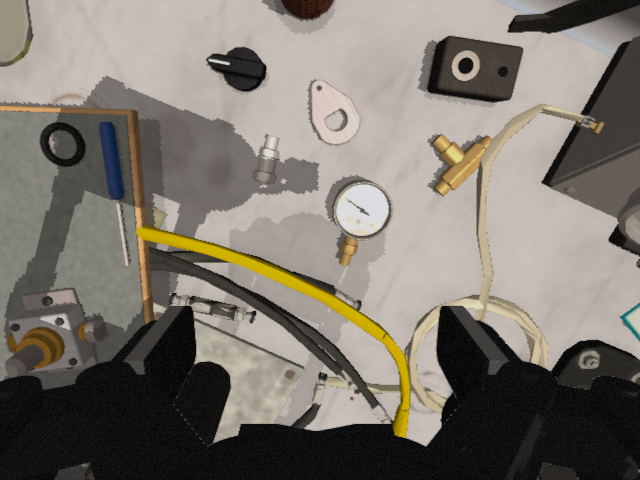

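View pics/B.png

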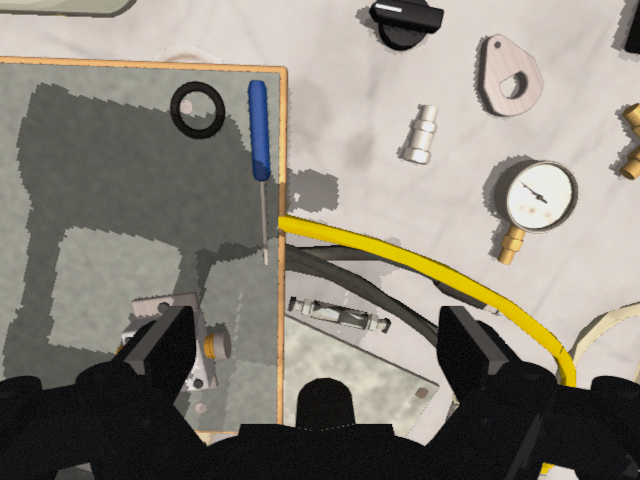

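A shows knob (240,67), cam (335,115), adapter (267,158), gauge (362,210), tee (463,165), and the valve low left. B shows knob (405,20), cam (510,80), adapter (422,135), gauge (540,195), plus a screwdriver (260,130) and a ring (197,110) on the board. I look at the valve more closely from above.

```bash
python3 -m jog '[{"dx":-31,"dy":-34,"dz":0,"ax":0,"ay":0,"az":0},{"dx":-31,"dy":-34,"dz":0,"ax":0,"ay":0,"az":0},{"dx":-31,"dy":-34,"dz":0,"ax":0,"ay":0,"az":0},{"dx":-31,"dy":-34,"dz":0,"ax":0,"ay":0,"az":0},{"dx":0,"dy":0,"dz":0,"ax":0,"ay":0,"az":0},{"dx":0,"dy":0,"dz":0,"ax":0,"ay":0,"az":0}]'
python3 - <<'E'
from h import *
import pickle
c=cam("wrist");pickle.dump(c,open("C.pkl","wb"));cv2.imwrite("pics/C.png",c["img"][:,:,::-1])
E
python3 -m jog '[{"dx":0,"dy":33,"dz":0,"ax":0,"ay":0,"az":0},{"dx":0,"dy":33,"dz":0,"ax":0,"ay":0,"az":0},{"dx":0,"dy":33,"dz":0,"ax":0,"ay":0,"az":0},{"dx":0,"dy":0,"dz":0,"ax":0,"ay":0,"az":0},{"dx":0,"dy":0,"dz":0,"ax":0,"ay":0,"az":0}]'
python3 - <<'E'
from h import *
import pickle
c=cam("wrist");pickle.dump(c,open("D.pkl","wb"));C=pickle.load(open("C.pkl","rb"))
cv2.imwrite("pics/CD.png",np.vstack([c["img"][0:300,:,::-1],C["img"][0:300,:,::-1]]))
E
```

```text
time: 3.37
tool_pos: [0.3836, 0.2207, 0.3459]
tcp_rot: [-3.079, -0.625, -0.005]
wrist_force: [1.7, -1.0, 0.4]
width: 0.998
grip_force: 0.0
time: 3.83
tool_pos: [0.4248, 0.1273, 0.3456]
tcp_rot: [3.081, 0.614, 0.003]
wrist_force: [0.5, 0.6, 0.7]
width: 0.999
grip_force: 0.0
```

View pics/CD.png

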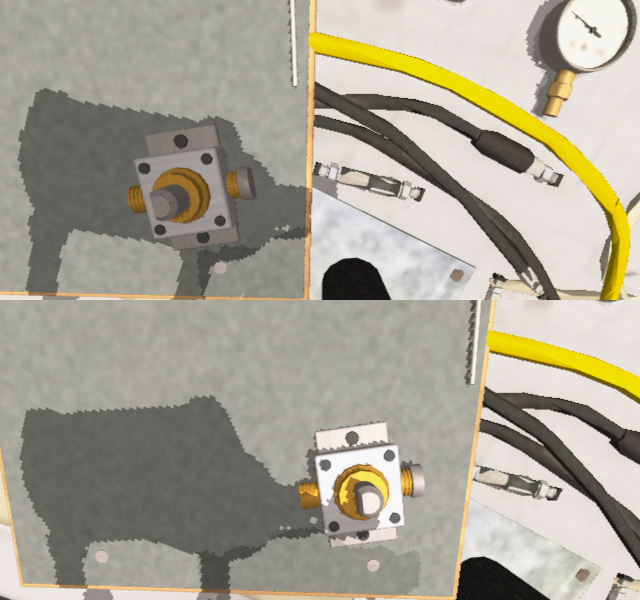

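D (top) and C (bottom): valve block screw holes at D (145,168),(207,158),(220,221),(160,231) and C (326,165),(389,156),(397,217),(334,227); the outlet stub is on the left at D (135,198), the capped inlet on the right.

```bash
python3 - <<'E'
from h import *
import pickle
L=lambda n:pickle.load(open(n+".pkl","rb"))
A,B,C,D=map(L,"ABCD")
def blob(c,p,r=6):
    g=cv2.cvtColor(c["img"],cv2.COLOR_RGB2GRAY).astype(float);x,y=p
    w=g[y-r:y+r+1,x-r:x+r+1];m=np.clip(w.mean()-10-w,0,None);Y,X=np.mgrid[y-r:y+r+1,x-r:x+r+1]
    return (X*m).sum()/m.sum(),(Y*m).sum()/m.sum()
hd=[(145,168),(207,158),(220,221),(160,231)];hc=[(326,165),(389,156),(397,217),(334,227)]
P=[]
for a,b in zip(hd,hc):
    a2,b2=blob(D,a),blob(C,b);X,e=tri((D,a2),(C,b2));P.append(X);print(np.round(a2+b2,1),X.round(4),round(e,4))
P=np.array(P);print("ctr",P.mean(0).round(4))
# x axis: image up; left=+y
vx=(P[0]-P[3]+P[1]-P[2])[:2];vy=(P[0]-P[1]+P[3]-P[2])[:2]
print("yaw",np.degrees(np.arctan2(vx[1],vx[0])),np.degrees(np.arctan2(-vy[0],vy[1])))
print(bot.read_state()["q"].round(3))
def crop(c,p,w=66,k=4):
    x,y=p;i=c["img"][max(0,y-w//2-1):,:][:w,max(0,x-w//2):x+w//2,::-1];i=cv2.resize(i,(264,296),interpolation=cv2.INTER_CUBIC);return i
def cr(c,x0,y0):
    return cv2.resize(c["img"][y0:y0+75,x0:x0+66,::-1],(264,300),interpolation=cv2.INTER_CUBIC)
r1=np.hstack([cr(A,205,35),cr(A,302,72),cr(A,236,122)]);r2=np.hstack([cr(A,328,175),cr(A,428,125),cr(C,325,150)])
cv2.imwrite("pics/m1.png",np.vstack([r1,r2]))
r1=np.hstack([cr(B,375,0),cr(B,478,30),cr(B,388,95)]);r2=np.hstack([cv2.resize(B["img"][150:275,485:595,::-1],(264,300),interpolation=cv2.INTER_CUBIC),cr(B,574,95),cr(D,130,145)])
cv2.imwrite("pics/m2.png",np.vstack([r1,r2]))
E
```

```text
[144.  167.8 324.9 164.5] [0.431  0.2354 0.0819] 0.0001
[206.3 158.5 388.7 155.2] [0.4496 0.2044 0.0822] 0.0
[219.7 220.4 394.7 217.4] [0.4188 0.1858 0.0827] 0.0
[159.7 229.2 333.5 226.2] [0.4002 0.2167 0.0826] 0.0001
ctr [0.4249 0.2106 0.0824]
yaw 31.167393586943877 30.998830634343246
[ 0.238 -0.139  2.144  0.     1.136  1.413]
```

View pics/m1.png

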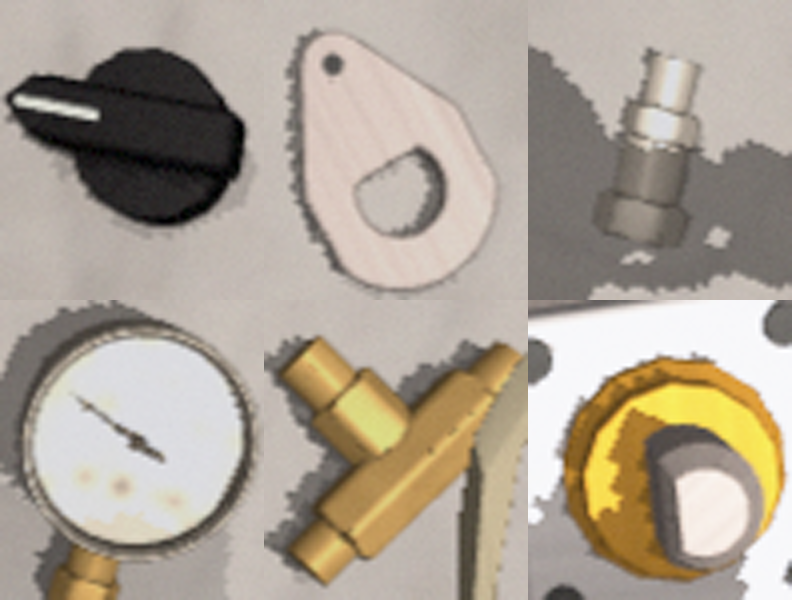

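View pics/m2.png

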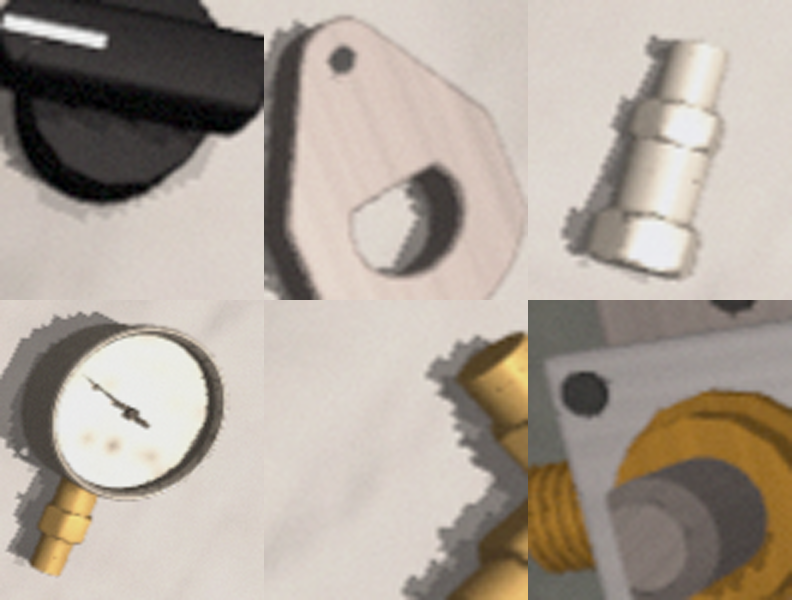

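m1/m2: cam bore about A (337,121), B (515,86), lobe hole A (319,88), B (497.5,45); gauge dial centre A (362.5,210), B (540,196); tee and adapter outlines are clear; the stem's flat faces the outlet.

```bash
cat >> h.py <<'E'
def plan(x,y,z,yaw):
    "shift in current tool axes (mm) and az (deg) to the tool-down pose with tool-x yaw (deg)"
    s=bot.read_state();R=Ro.from_rotvec(s["tcp_rot"]);m=R.as_matrix();y0=np.degrees(np.arctan2(m[1,0],m[0,0]))
    a=(yaw-y0+180)%360-180
    tilt=R.inv().apply(np.cross(m[:,2],[0,0,-1]))
    print("shift",(R.inv().apply(np.array([x,y,z])-s["tool_pos"])*1000).round(1),"az",round(-a,2),"tilt ax ay",np.degrees(tilt[:2]).round(2),"t",round(s["time"],1))
E
python3 - <<'E'
from h import *
import pickle
L=lambda n:pickle.load(open(n+".pkl","rb"))
A,B,C,D=map(L,"ABCD")
for n,p,q in [("bore",(337.1,121.3),(515.4,86.3)),("hole",(319,88),(497.5,45)),("dial",(362.5,210.3),(539.8,194.7)),
  ("gstem end",(346,264),(506,262)),("ad plug",(272,137),(429,107)),("ad hex end",(264.5,182),(418,162))]:
    X,e=tri((A,p),(B,q));print(n,X.round(4),round(e,4))
print("tee", [plane(A,p,.0095).round(4) for p in [(437,142),(439.5,189),(490,140)]])
print("knob",[plane(A,p,.032).round(4) for p in [(207.5,59.5),(264.5,69.5)]])
print("ring", plane(B,(197,110),.058).round(3),"sd",[plane(B,p,.062).round(3) for p in [(257,82),(263,178),(266,262)]])
print("corner",plane(B,(286,68),.058).round(4),plane(C,(22,285),.058),plane(C,(455,299),.058))
plan(.4249,.2106,.34,121.1)
E
```

```text
bore [0.6754 0.0609 0.0127] 0.0
hole [0.6938 0.0854 0.0123] 0.0002
dial [0.6156 0.011  0.0224] 0.0006
gstem end [0.561  0.0016 0.0115] 0.0
ad plug [0.6413 0.108  0.0046] 0.0
ad hex end [0.6031 0.0996 0.0118] 0.0
tee [array([ 0.6934, -0.0263,  0.0095]), array([ 0.6578, -0.0473,  0.0095]), array([ 0.7128, -0.068 ,  0.0095])]
knob [array([0.6777, 0.1728, 0.032 ]), array([0.6882, 0.1294, 0.032 ])]
ring [0.578 0.247 0.058] sd [array([0.607, 0.219, 0.062]), array([0.556, 0.196, 0.062]), array([0.506, 0.175, 0.062])]
corner [0.6203 0.2064 0.058 ] [0.27601264 0.39123977 0.058     ] [0.38071868 0.11663126 0.058     ]
shift [ 32.4 -75.6   5.3] az -98.46 tilt ax ay [ 0.   -0.06] t 3.9
```

```bash
python3 -m jog '[{"dx":11,"dy":-25,"dz":0,"ax":0,"ay":0,"az":0},{"dx":11,"dy":-25,"dz":0,"ax":0,"ay":0,"az":0},{"dx":10,"dy":-25,"dz":5,"ax":0,"ay":0,"az":0},{"dx":0,"dy":0,"dz":0,"ax":0,"ay":0,"az":-7},{"dx":0,"dy":0,"dz":0,"ax":0,"ay":0,"az":-7},{"dx":0,"dy":0,"dz":0,"ax":0,"ay":0,"az":-7},{"dx":0,"dy":0,"dz":0,"ax":0,"ay":0,"az":-7},{"dx":0,"dy":0,"dz":0,"ax":0,"ay":0,"az":-7},{"dx":0,"dy":0,"dz":0,"ax":0,"ay":0,"az":-7},{"dx":0,"dy":0,"dz":0,"ax":0,"ay":0,"az":-7},{"dx":0,"dy":0,"dz":0,"ax":0,"ay":0,"az":-7},{"dx":0,"dy":0,"dz":0,"ax":0,"ay":0,"az":-7},{"dx":0,"dy":0,"dz":0,"ax":0,"ay":0,"az":-7},{"dx":0,"dy":0,"dz":0,"ax":0,"ay":0,"az":-7},{"dx":0,"dy":0,"dz":0,"ax":0,"ay":0,"az":-7},{"dx":0,"dy":0,"dz":0,"ax":0,"ay":0,"az":-7},{"dx":0,"dy":0,"dz":0,"ax":0,"ay":0,"az":-7},{"dx":0,"dy":0,"dz":0,"ax":0,"ay":0,"az":0},{"dx":0,"dy":0,"dz":0,"ax":0,"ay":0,"az":0}]'
python3 - <<'E'
from h import *
import pickle
c=cam("wrist");pickle.dump(c,open("E.pkl","wb"))
v=np.array([.4249,.2106,.0824]);a=np.radians(31.1);X=np.array([np.cos(a),np.sin(a),0]);Y=np.array([-X[1],X[0],0])
g=cv2.cvtColor(c["img"],cv2.COLOR_RGB2GRAY).astype(float);P=[]
for i,j in [(1,1),(1,-1),(-1,-1),(-1,1)]:
    p=proj(c,v+.018*(i*X+j*Y));x,y=map(int,np.round(p));r=9
    w=g[y-r:y+r+1,x-r:x+r+1];m=(w<np.median(w)*.6);YY,XX=np.mgrid[y-r:y+r+1,x-r:x+r+1]
    b=((XX*m).sum()/m.sum(),(YY*m).sum()/m.sum());P.append(plane(c,b,.0824));print(np.round(p,1),np.round(b,1),m.sum(),P[-1].round(4))
print(np.mean(P,0).round(4));plan(.6754,.0609,.30,53.1)
cv2.imwrite("pics/E.png",c["img"][:,:,::-1])
E
```

```text
time: 5.47
tool_pos: [0.4229, 0.212, 0.3398]
tcp_rot: [1.553, 2.731, 0.0]
wrist_force: [-0.3, -0.3, 0.2]
width: 1.002
grip_force: 0.0
[349.4 224. ] [349.1 224. ] 83 [0.4309 0.2352 0.0824]
[348.5 282.9] [348.2 283.1] 74 [0.4495 0.2043 0.0824]
[288.1 283.4] [287.7 283.5] 81 [0.4186 0.1858 0.0824]
[286.4 224.5] [286.6 221.9] 113 [0.3996 0.2181 0.0824]
[0.4246 0.2108 0.0824]
shift [-258.8  139.9   39.8] az 67.64 tilt ax ay [ 0.01 -0.  ] t 5.5
```

View pics/E.png

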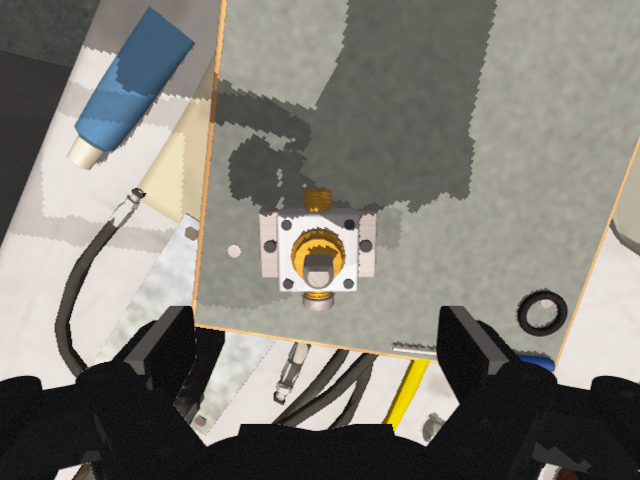

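E shows the valve straight on: block holes at (349,224),(348,283),(288,283),(287,224), outlet up at (318,200), stem at (318,272), with projection agreeing to 0.3 px. Valve at (0.4248,0.2107), x yaw 31.1°. Now over to the cam.

```bash
python3 -m jog '[{"dx":-32.4,"dy":17.5,"dz":5,"ax":0,"ay":0,"az":0},{"dx":-32.4,"dy":17.5,"dz":5,"ax":0,"ay":0,"az":0},{"dx":-32.4,"dy":17.5,"dz":5,"ax":0,"ay":0,"az":0},{"dx":-32.4,"dy":17.5,"dz":5,"ax":0,"ay":0,"az":0},{"dx":-32.4,"dy":17.5,"dz":5,"ax":0,"ay":0,"az":0},{"dx":-32.4,"dy":17.5,"dz":5,"ax":0,"ay":0,"az":0},{"dx":-32.4,"dy":17.5,"dz":5,"ax":0,"ay":0,"az":0},{"dx":-32.4,"dy":17.5,"dz":5,"ax":0,"ay":0,"az":0},{"dx":0,"dy":0,"dz":0,"ax":0,"ay":0,"az":6.8},{"dx":0,"dy":0,"dz":0,"ax":0,"ay":0,"az":6.8},{"dx":0,"dy":0,"dz":0,"ax":0,"ay":0,"az":6.8},{"dx":0,"dy":0,"dz":0,"ax":0,"ay":0,"az":6.8},{"dx":0,"dy":0,"dz":0,"ax":0,"ay":0,"az":6.8},{"dx":0,"dy":0,"dz":0,"ax":0,"ay":0,"az":6.8},{"dx":0,"dy":0,"dz":0,"ax":0,"ay":0,"az":6.8},{"dx":0,"dy":0,"dz":0,"ax":0,"ay":0,"az":6.8},{"dx":0,"dy":0,"dz":0,"ax":0,"ay":0,"az":6.8},{"dx":0,"dy":0,"dz":0,"ax":0,"ay":0,"az":6.6},{"dx":0,"dy":0,"dz":0,"ax":0,"ay":0,"az":0},{"dx":0,"dy":0,"dz":0,"ax":0,"ay":0,"az":0}]'
python3 - <<'E'
from h import *
import pickle
c=cam("wrist");pickle.dump(c,open("F.pkl","wb"));im=c["img"]
lab=cv2.cvtColor(im,cv2.COLOR_RGB2LAB).astype(int);p=proj(c,[.6754,.0609,.012]);print(np.round(p))
x,y=map(int,p)
print("cam lab",lab[y-18:y-12,x+18:x+22].mean((0,1)),"bench",lab[y-60:y-50,x+40:x+60].mean((0,1)),lab[y-40:y+40:10,x].tolist())
cr=cv2.resize(im[y-75:y+45,x-53:x+53,::-1],(530,600),interpolation=cv2.INTER_CUBIC);cv2.imwrite("pics/F.png",cr);print("crop origin",x-53,y-75,"k5")
E
```

```text
time: 7.18
tool_pos: [0.6761, 0.0611, 0.2995]
tcp_rot: [-2.809, -1.407, 0.0]
wrist_force: [-0.2, 0.2, -0.4]
width: 1.002
grip_force: 0.0
[316. 238.]
cam lab [218.625      130.95833333 134.58333333] bench [123.13  129.235 130.99 ] [[115, 131, 132], [190, 133, 134], [211, 133, 135], [180, 129, 133], [180, 129, 132], [71, 131, 131], [177, 132, 135], [173, 129, 132]]
crop origin 262 162 k5
```

View pics/F.png

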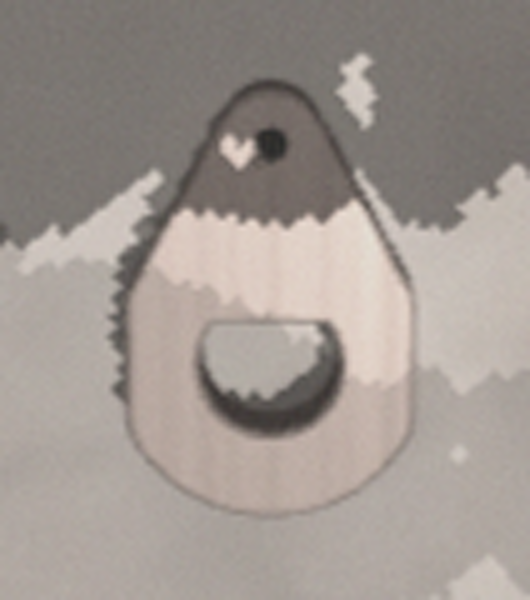

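F: cam aligned with the picture; outline top (268,78), bottom (271,517), flats x=128 and 416, bore x 196-344, bore bottom about 437, bore flat 322, hole (271,145) in the 5x crop.

```bash
python3 - <<'E'
from h import *
import pickle
c=pickle.load(open("F.pkl","rb"));s=bot.read_state();R=Ro.from_rotvec(s["tcp_rot"])
for n,p in dict(top=(268,80),bot=(271,515),L=(129,360),R=(415,360),bL=(198,360),bR=(342,360),bbot=(435,),bflat=(322,),hole=(271,145)).items():
    if len(p)==1:p=(271,p[0])
    X=plane(c,((p[0]+.5)/5-.5+262,(p[1]+.5)/5-.5+162),.0122);print(n,(R.inv().apply(X-s["tool_pos"])*1000).round(1)[:2])
plan(.6754,.0609,.171,53.1)
E
```

```text
top [38.6 -0.8]
bot [-18.9  -0.5]
L [  2.4 -19. ]
R [ 2.4 18.3]
bL [  2.4 -10. ]
bR [2.4 8.8]
bbot [-7.8 -0.5]
bflat [ 7.5 -0.5]
hole [30.5 -0.4]
shift [ -0.5  -0.5 128.5] az 0.12 tilt ax ay [-0.01  0.  ] t 7.2
```

```bash
python3 -m jog '[{"dx":1.5,"dy":-0.9,"dz":30,"ax":0,"ay":0,"az":0},{"dx":0,"dy":0,"dz":30,"ax":0,"ay":0,"az":0},{"dx":0,"dy":0,"dz":30,"ax":0,"ay":0,"az":0},{"dx":0,"dy":0,"dz":20,"ax":0,"ay":0,"az":0},{"dx":0,"dy":0,"dz":12,"ax":0,"ay":0,"az":0},{"dx":0,"dy":0,"dz":5,"ax":0,"ay":0,"az":0},{"dx":0,"dy":0,"dz":0,"ax":0,"ay":0,"az":0},{"dx":0,"dy":0,"dz":0,"ax":0,"ay":0,"az":0}]' 0.6 60
python3 -m jog '[{"dx":0,"dy":0,"dz":0,"ax":0,"ay":0,"az":0},{"dx":0,"dy":0,"dz":0,"ax":0,"ay":0,"az":0},{"dx":0,"dy":0,"dz":0,"ax":0,"ay":0,"az":0},{"dx":0,"dy":0,"dz":0,"ax":0,"ay":0,"az":0},{"dx":0,"dy":0,"dz":0,"ax":0,"ay":0,"az":0},{"dx":0,"dy":0,"dz":0,"ax":0,"ay":0,"az":0}]' 0 60
python3 -m jog '[{"dx":0,"dy":0,"dz":-15,"ax":0,"ay":0,"az":0},{"dx":0,"dy":0,"dz":-30,"ax":0,"ay":0,"az":0},{"dx":0,"dy":0,"dz":-30,"ax":0,"ay":0,"az":0},{"dx":0,"dy":0,"dz":-25,"ax":0,"ay":0,"az":0},{"dx":0,"dy":0,"dz":-25,"ax":0,"ay":0,"az":0},{"dx":0,"dy":0,"dz":0,"ax":0,"ay":0,"az":0},{"dx":0,"dy":0,"dz":0,"ax":0,"ay":0,"az":0}]'
python3 - <<'E'
from h import *
import pickle
c=cam("wrist");pickle.dump(c,open("G.pkl","wb"));cv2.imwrite("pics/G.png",c["img"][:,:,::-1]);print(bot.read_state()["q"].round(2))
plan(.4248,.2107,.31,121.1)
E
```

```text
time: 7.9
tool_pos: [0.677, 0.0627, 0.1737]
tcp_rot: [2.809, 1.405, 0.003]
wrist_force: [0.0, 0.2, 0.7]
width: 0.603
grip_force: 0.0
time: 8.4
tool_pos: [0.6774, 0.0627, 0.1748]
tcp_rot: [2.809, 1.404, 0.006]
wrist_force: [0.1, 0.1, 7.0]
width: 0.422
grip_force: 61.2
time: 8.98
tool_pos: [0.6768, 0.0627, 0.3006]
tcp_rot: [2.809, 1.404, 0.007]
wrist_force: [-0.6, -0.6, -1.2]
width: 0.426
grip_force: 60.5
[0.06 0.35 1.7  0.   1.1  0.7 ]
shift [ -32.4 -289.8  -11.9] az -67.99 tilt ax ay [ 0.03 -0.03] t 9.0
```

View pics/G.png

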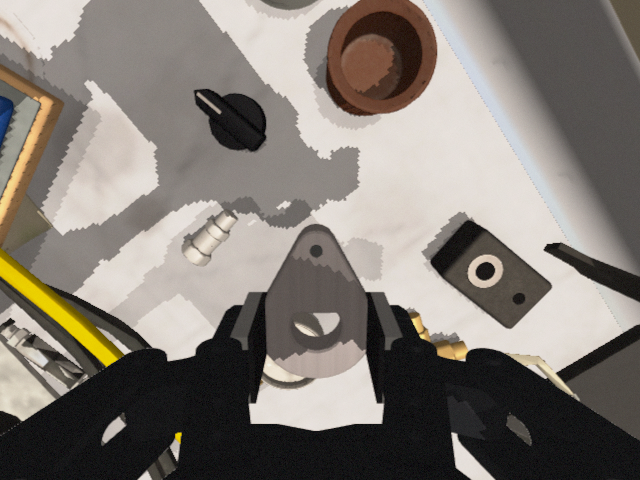

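G: cam held between the pads, hole (316,251), outline top (316,225), bottom (317,378), bore about (316,325); knob visible at (235,120).

```bash
python3 - <<'E'
from h import *
import pickle
c=pickle.load(open("G.pkl","rb"));T=np.array(c["tool_from_camera"])
im=c["img"];g=cv2.cvtColor(im,cv2.COLOR_RGB2GRAY).astype(int)
print("col316",[(i,g[i,314:319].mean().round()) for i in list(range(218,232))+list(range(244,260))+list(range(370,386))])
print("hole row251",g[250:253,306:327].mean(0).round().tolist())
print("row 330",g[328:332,286:350].mean(0).round().tolist())
def t(p,z=.1628):
    d=T[:3,:3]@[(p[0]-c["cx"])/c["f"],(p[1]-c["cy"])/c["f"],1];o=T[:3,3];return ((o+d*(z-o[2])/d[2])*1000).round(1)[:2]
for p in [(316,225),(316,251),(317,378),(340,325),(292,325)]:print(p,t(p))
E
```

```text
col316 [(218, np.float64(218.0)), (219, np.float64(216.0)), (220, np.float64(212.0)), (221, np.float64(205.0)), (222, np.float64(200.0)), (223, np.float64(180.0)), (224, np.float64(85.0)), (225, np.float64(74.0)), (226, np.float64(73.0)), (227, np.float64(75.0)), (228, np.float64(74.0)), (229, np.float64(77.0)), (230, np.float64(83.0)), (231, np.float64(99.0)), (244, np.float64(107.0)), (245, np.float64(59.0)), (246, np.float64(54.0)), (247, np.float64(52.0)), (248, np.float64(53.0)), (249, np.float64(53.0)), (250, np.float64(52.0)), (251, np.float64(55.0)), (252, np.float64(54.0)), (253, np.float64(54.0)), (254, np.float64(54.0)), (255, np.float64(54.0)), (256, np.float64(61.0)), (257, np.float64(91.0)), (258, np.float64(112.0)), (259, np.float64(117.0)), (370, np.float64(167.0)), (371, np.float64(168.0)), (372, np.float64(168.0)), (373, np.float64(168.0)), (374, np.float64(166.0)), (375, np.float64(167.0)), (376, np.float64(167.0)), (377, np.float64(164.0)), (378, np.float64(166.0)), (379, np.float64(202.0)), (380, np.float64(217.0)), (381, np.float64(222.0)), (382, np.float64(223.0)), (383, np.float64(223.0)), (384, np.float64(224.0)), (385, np.float64(223.0))]
hole row251 [120.0, 118.0, 119.0, 99.0, 68.0, 55.0, 53.0, 53.0, 53.0, 55.0, 52.0, 54.0, 54.0, 54.0, 53.0, 56.0, 87.0, 115.0, 120.0, 119.0, 119.0]
row 330 [90.0, 90.0, 84.0, 82.0, 80.0, 72.0, 67.0, 68.0, 69.0, 68.0, 70.0, 81.0, 113.0, 151.0, 191.0, 218.0, 228.0, 228.0, 224.0, 215.0, 206.0, 204.0, 198.0, 182.0, 164.0, 150.0, 129.0, 113.0, 96.0, 87.0, 81.0, 79.0, 80.0, 78.0, 79.0, 82.0, 118.0, 175.0, 198.0, 200.0, 198.0, 200.0, 199.0, 198.0, 194.0, 184.0, 160.0, 127.0, 96.0, 75.0, 68.0, 72.0, 72.0, 68.0, 67.0, 76.0, 80.0, 83.0, 85.0, 88.0, 86.0, 86.0, 88.0, 88.0]
(316, 225) [37.  -0.3]
(316, 251) [27.9 -0.3]
(317, 378) [-21.3  -0.1]
(340, 325) [0.3 8.2]
(292, 325) [ 0.4 -9. ]
```

```bash
python3 -m jog '[{"dx":-4,"dy":-36.2,"dz":-4,"ax":0,"ay":0,"az":0},{"dx":-4,"dy":-36.2,"dz":-4,"ax":0,"ay":0,"az":0},{"dx":-4,"dy":-36.2,"dz":-4,"ax":0,"ay":0,"az":0},{"dx":-4,"dy":-36.2,"dz":-4,"ax":0,"ay":0,"az":0},{"dx":-4,"dy":-36.2,"dz":-4,"ax":0,"ay":0,"az":0},{"dx":-4,"dy":-36.2,"dz":-4,"ax":0,"ay":0,"az":0},{"dx":-4,"dy":-36.2,"dz":-4,"ax":0,"ay":0,"az":0},{"dx":-4,"dy":-36.2,"dz":-4,"ax":0,"ay":0,"az":0},{"dx":0,"dy":0,"dz":0,"ax":0,"ay":0,"az":-6.8},{"dx":0,"dy":0,"dz":0,"ax":0,"ay":0,"az":-6.8},{"dx":0,"dy":0,"dz":0,"ax":0,"ay":0,"az":-6.8},{"dx":0,"dy":0,"dz":0,"ax":0,"ay":0,"az":-6.8},{"dx":0,"dy":0,"dz":0,"ax":0,"ay":0,"az":-6.8},{"dx":0,"dy":0,"dz":0,"ax":0,"ay":0,"az":-6.8},{"dx":0,"dy":0,"dz":0,"ax":0,"ay":0,"az":-6.8},{"dx":0,"dy":0,"dz":0,"ax":0,"ay":0,"az":-6.8},{"dx":0,"dy":0,"dz":0,"ax":0,"ay":0,"az":-6.8},{"dx":0,"dy":0,"dz":0,"ax":0,"ay":0,"az":-6.8},{"dx":0,"dy":0,"dz":0,"ax":0,"ay":0,"az":0},{"dx":0,"dy":0,"dz":0,"ax":0,"ay":0,"az":0}]'
python3 -c "
from h import *
plan(.4248,.2111,.2705,121.1)"
```

```text
time: 10.7
tool_pos: [0.4246, 0.2106, 0.3279]
tcp_rot: [-1.548, -2.731, 0.005]
wrist_force: [0.4, 0.2, -0.8]
width: 0.425
grip_force: 60.6
shift [ 0.3  0.7 57.4] az -0.18 tilt ax ay [-0.21 -0.03] t 10.7
```

```bash
python3 -m jog '[{"dx":0.3,"dy":0.4,"dz":14,"ax":0,"ay":0,"az":0},{"dx":0,"dy":0,"dz":8,"ax":0,"ay":0,"az":0},{"dx":0,"dy":0,"dz":6,"ax":0,"ay":0,"az":0},{"dx":0,"dy":0,"dz":0,"ax":0,"ay":0,"az":0},{"dx":0,"dy":0,"dz":0,"ax":0,"ay":0,"az":0}]'
python3 -c "
from h import *
plan(.4248,.2111,.2705,121.1)"
python3 -m jog '[{"dx":0,"dy":0,"dz":4,"ax":0,"ay":0,"az":0},{"dx":0,"dy":0,"dz":4,"ax":0,"ay":0,"az":0},{"dx":0,"dy":0,"dz":4,"ax":0,"ay":0,"az":0},{"dx":0,"dy":0,"dz":0,"ax":0,"ay":0,"az":0}]'
```

```text
time: 11.12
tool_pos: [0.4252, 0.2112, 0.3009]
tcp_rot: [-1.545, -2.734, 0.002]
wrist_force: [0.9, 0.1, -0.3]
width: 0.421
grip_force: 60.6
shift [ 0.1 -0.4 30.4] az -0.04 tilt ax ay [-0.11 -0.02] t 11.1
time: 11.45
tool_pos: [0.4252, 0.2112, 0.2889]
tcp_rot: [-1.544, -2.735, 0.002]
wrist_force: [0.2, -0.4, -0.9]
width: 0.422
grip_force: 60.6
```

```bash
python3 -m jog '[{"dx":0,"dy":-0.2,"dz":5,"ax":0,"ay":0,"az":0},{"dx":0,"dy":0,"dz":5,"ax":0,"ay":0,"az":0},{"dx":0,"dy":0,"dz":4,"ax":0,"ay":0,"az":0},{"dx":0,"dy":0,"dz":2,"ax":0,"ay":0,"az":0},{"dx":0,"dy":0,"dz":1,"ax":0,"ay":0,"az":0},{"dx":0,"dy":0,"dz":0,"ax":0,"ay":0,"az":0},{"dx":0,"dy":0,"dz":0,"ax":0,"ay":0,"az":0}]'
python3 -m jog '[{"dx":0,"dy":0,"dz":1,"ax":0,"ay":0,"az":0},{"dx":0,"dy":0,"dz":0.5,"ax":0,"ay":0,"az":0},{"dx":0,"dy":0,"dz":0,"ax":0,"ay":0,"az":0}]'
```

```text
time: 12.03
tool_pos: [0.4255, 0.2113, 0.2727]
tcp_rot: [1.544, 2.736, 0.0]
wrist_force: [0.8, -0.4, -0.9]
width: 0.425
grip_force: 60.7
time: 12.28
tool_pos: [0.4254, 0.2113, 0.2712]
tcp_rot: [1.544, 2.736, 0.0]
wrist_force: [0.0, 0.8, -1.9]
width: 0.422
grip_force: 60.7
```

```bash
python3 -m jog '[{"dx":0,"dy":0,"dz":0.7,"ax":0,"ay":0,"az":0},{"dx":0,"dy":0,"dz":0.5,"ax":0,"ay":0,"az":0},{"dx":0,"dy":0,"dz":0,"ax":0,"ay":0,"az":0}]'
python3 -m jog '[{"dx":0,"dy":0,"dz":0.7,"ax":0,"ay":0,"az":0},{"dx":0,"dy":0,"dz":0,"ax":0,"ay":0,"az":0}]'
python3 -m jog '[{"dx":0,"dy":0,"dz":0,"ax":0,"ay":0,"az":0},{"dx":0,"dy":0,"dz":0,"ax":0,"ay":0,"az":0},{"dx":0,"dy":0,"dz":0,"ax":0,"ay":0,"az":0},{"dx":0,"dy":0,"dz":-5,"ax":0,"ay":0,"az":0},{"dx":0,"dy":0,"dz":-20,"ax":0,"ay":0,"az":0},{"dx":0,"dy":0,"dz":-35,"ax":0,"ay":0,"az":0},{"dx":0,"dy":0,"dz":0,"ax":0,"ay":0,"az":0},{"dx":0,"dy":0,"dz":0,"ax":0,"ay":0,"az":0}]' 0.7
python3 - <<'E'
from h import *
import pickle
c=cam("wrist");pickle.dump(c,open("H.pkl","wb"))
p=proj(c,[.4249,.2108,.108]);x,y=map(int,p);i=c["img"][y-90:y+60,x-80:x+80,::-1]
cv2.imwrite("pics/H.png",cv2.resize(i,None,fx=3,fy=3));print(p,c["img"].shape)
plan(.6835,.149,.31,103.6)
E
```

```text
time: 12.53
tool_pos: [0.4256, 0.2113, 0.2708]
tcp_rot: [1.544, 2.736, 0.0]
wrist_force: [-2.4, -0.9, 4.2]
width: 0.424
grip_force: 61.2
time: 12.7
tool_pos: [0.4256, 0.2113, 0.2707]
tcp_rot: [1.544, 2.736, -0.0]
wrist_force: [-4.1, -2.3, 9.1]
width: 0.42
grip_force: 61.8
time: 13.37
tool_pos: [0.4266, 0.2118, 0.3321]
tcp_rot: [1.543, 2.733, 0.007]
wrist_force: [-1.7, 0.7, 1.0]
width: 0.7
grip_force: 0.0
[np.float64(310.1535582162835), np.float64(269.41152915075526)] (480, 640, 3)
shift [-186.6  188.4   20.9] az 17.51 tilt ax ay [0.14 0.02] t 13.4
```

View pics/H.png

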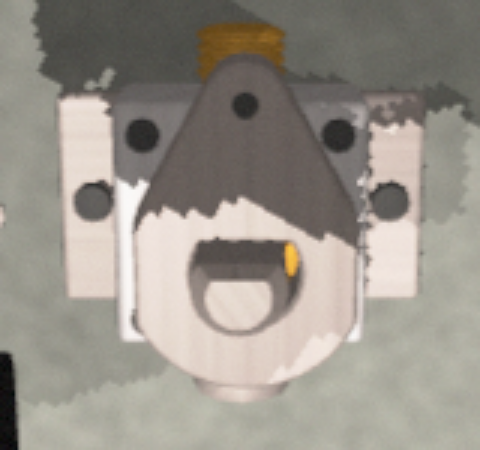

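H: cam is down over the stem, seated on the boss; stem top (238,305) sits inside the bore (190-303), lobe toward the outlet (245,40). Now the knob.

```bash
python3 -m jog '[{"dx":-26.7,"dy":26.9,"dz":0,"ax":0,"ay":0,"az":0},{"dx":-26.7,"dy":26.9,"dz":0,"ax":0,"ay":0,"az":0},{"dx":-26.7,"dy":26.9,"dz":0,"ax":0,"ay":0,"az":0},{"dx":-26.7,"dy":26.9,"dz":0,"ax":0,"ay":0,"az":0},{"dx":-26.7,"dy":26.9,"dz":0,"ax":0,"ay":0,"az":0},{"dx":-26.7,"dy":26.9,"dz":0,"ax":0,"ay":0,"az":0},{"dx":-26.7,"dy":26.9,"dz":0,"ax":0,"ay":0,"az":0},{"dx":0,"dy":0,"dz":10,"ax":0,"ay":0,"az":5.8},{"dx":0,"dy":0,"dz":10,"ax":0,"ay":0,"az":5.8},{"dx":0,"dy":0,"dz":0,"ax":0,"ay":0,"az":5.8},{"dx":0,"dy":0,"dz":0,"ax":0,"ay":0,"az":0},{"dx":0,"dy":0,"dz":0,"ax":0,"ay":0,"az":0}]'
python3 - <<'E'
from h import *
import pickle
c=cam("wrist");pickle.dump(c,open("K.pkl","wb"));im=c["img"]
p=proj(c,[.6835,.149,.03]);x,y=map(int,p);print("exp",np.round(p))
w=im[y-70:y+60,x-50:x+50].max(2)
for th in (45,60,75):
    m=(w<th).astype(np.uint8);n,l,st,ce=cv2.connectedComponentsWithStats(m)
    k=1+np.argmax(st[1:,4]);print(th,st[k],ce[k])
m=(w<60).astype(np.uint8);n,l,st,ce=cv2.connectedComponentsWithStats(m);m=l==1+np.argmax(st[1:,4])
for r in range(0,130,4):
    xs=np.where(m[r])[0]
    if len(xs):print(r+y-70,xs.min()+x-50,xs.max()+x-50,end=" | ")
q=cv2.cvtColor(im,cv2.COLOR_RGB2GRAY)[y-70:y+60,x-50:x+50]
L=(q>110)&(cv2.dilate(m.astype(np.uint8),np.ones((9,9)))>0);print()
cv2.imwrite("pics/K.png",cv2.resize(im[y-70:y+60,x-50:x+50,::-1],None,fx=4,fy=4))
print(bot.read_state()["tool_pos"])
E
```

```text
time: 14.42
tool_pos: [0.6827, 0.1484, 0.3073]
tcp_rot: [-1.936, -2.472, 0.004]
wrist_force: [-0.0, 0.2, -0.2]
width: 0.7
grip_force: 0.0
exp [319. 241.]
45 [ 27  27  45  72 534] [49.76029963 54.8258427 ]
60 [  26   27   48   72 1876] [50.60341151 64.18176972]
75 [  25   27   49   73 2176] [49.13465074 63.64292279]
198 317 321 | 202 313 325 | 206 310 327 | 210 305 331 | 214 300 336 | 218 298 338 | 222 297 340 | 226 296 341 | 230 295 342 | 234 295 342 | 238 295 341 | 242 301 340 | 246 299 337 | 250 304 334 | 254 308 327 | 258 310 326 | 262 309 326 | 266 309 326 | 
[0.68286995 0.14848989 0.30821206]
```

```bash
python3 - <<'E'
from h import *
import pickle
c=pickle.load(open("K.pkl","rb"));A=pickle.load(open("A.pkl","rb"));s=bot.read_state();R=Ro.from_rotvec(s["tcp_rot"])
t=lambda X:(R.inv().apply(X-s["tool_pos"])*1000).round(1)
for n,p,z in [("tail",(317.6,269.5),.032),("tip hi",(319,198),.032),("tip lo",(319,198),.0165),("hubL",(294.8,232),.0165),("hubR",(342.3,232),.0165),("tailL",(308.7,264),.032),("tailR",(326.5,264),.032)]:print(n,t(plane(c,p,z)))
X,e=tri((c,(317.6,269.5)),(A,(264.8,69.5)));print("tail tri",X.round(4),e)
g=cv2.cvtColor(c["img"],cv2.COLOR_RGB2GRAY)
print("col319",[(r,int(g[r,318:321].mean())) for r in range(192,232,2)])
E
```

```text
tail [-1.800e+01  1.000e-01  2.762e+02]
tip hi [ 27.9   1.  276.2]
tip lo [ 25.3   1.1 291.7]
hubL [  2.8 -14.9 291.7]
hubR [  2.7  16.5 291.7]
tailL [-14.3  -5.5 276.2]
tailR [-14.3   5.8 276.2]
tail tri [0.6878 0.1298 0.0285] 0.000687095084546971
col319 [(192, 125), (194, 113), (196, 90), (198, 9), (200, 5), (202, 28), (204, 72), (206, 215), (208, 215), (210, 214), (212, 216), (214, 216), (216, 210), (218, 213), (220, 213), (222, 213), (224, 213), (226, 210), (228, 210), (230, 120)]
```

View pics/K.png

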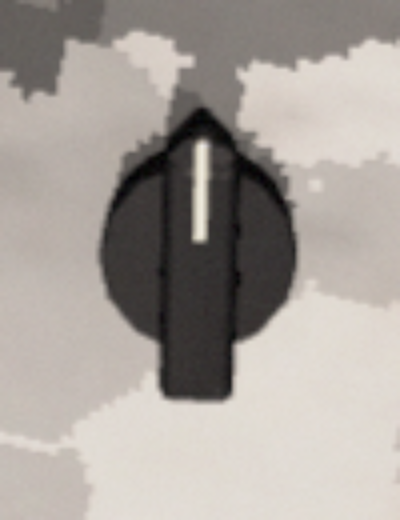

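K: knob straight, tip crop (203,108), tail (196,400), hub sides 100 and 296: centre about +1.9 mm x, +0.5 mm y in the tool frame, 1° turn.

```bash
python3 -m jog '[{"dx":1.9,"dy":0.5,"dz":30,"ax":0,"ay":0,"az":1.1},{"dx":0,"dy":0,"dz":30,"ax":0,"ay":0,"az":0},{"dx":0,"dy":0,"dz":30,"ax":0,"ay":0,"az":0},{"dx":0,"dy":0,"dz":13,"ax":0,"ay":0,"az":0},{"dx":0,"dy":0,"dz":6,"ax":0,"ay":0,"az":0},{"dx":0,"dy":0,"dz":0,"ax":0,"ay":0,"az":0},{"dx":0,"dy":0,"dz":0,"ax":0,"ay":0,"az":0}]'
python3 -m jog '[{"dx":0,"dy":0,"dz":0,"ax":0,"ay":0,"az":0},{"dx":0,"dy":0,"dz":0,"ax":0,"ay":0,"az":0},{"dx":0,"dy":0,"dz":0,"ax":0,"ay":0,"az":0},{"dx":0,"dy":0,"dz":0,"ax":0,"ay":0,"az":0},{"dx":0,"dy":0,"dz":0,"ax":0,"ay":0,"az":0},{"dx":0,"dy":0,"dz":0,"ax":0,"ay":0,"az":0},{"dx":0,"dy":0,"dz":0,"ax":0,"ay":0,"az":0}]' 0 60
```

```text
time: 15.05
tool_pos: [0.6839, 0.1507, 0.2016]
tcp_rot: [1.963, 2.452, 0.002]
wrist_force: [-0.2, -1.0, 0.3]
width: 0.698
grip_force: 0.0
time: 15.63
tool_pos: [0.6837, 0.1506, 0.2018]
tcp_rot: [1.963, 2.451, 0.002]
wrist_force: [-1.2, -0.6, 5.5]
width: 0.111
grip_force: 58.8
```

```bash
python3 -m jog '[{"dx":0,"dy":0,"dz":-15,"ax":0,"ay":0,"az":0},{"dx":0,"dy":0,"dz":-35,"ax":0,"ay":0,"az":0},{"dx":0,"dy":0,"dz":-40,"ax":0,"ay":0,"az":0},{"dx":0,"dy":0,"dz":-40,"ax":0,"ay":0,"az":0},{"dx":0,"dy":0,"dz":-22,"ax":0,"ay":0,"az":0},{"dx":0,"dy":0,"dz":0,"ax":0,"ay":0,"az":0},{"dx":0,"dy":0,"dz":0,"ax":0,"ay":0,"az":0}]'
python3 - <<'E'
from h import *
import pickle
c=cam("wrist");pickle.dump(c,open("M.pkl","wb"));T=np.array(c["tool_from_camera"])
def t(p,z):
    d=T[:3,:3]@[(p[0]-c["cx"])/c["f"],(p[1]-c["cy"])/c["f"],1];o=T[:3,3];return ((o+d*(z-o[2])/d[2])*1000).round(1)[:2]
Ti=np.linalg.inv(T)
def pt(x,y,z):
    q=Ti@[x,y,z,1];return c["f"]*q[:2]/q[2]+[c["cx"],c["cy"]]
p=pt(.026,0,.1698);print("exp tip",p);g=cv2.cvtColor(c["img"],cv2.COLOR_RGB2GRAY);x,y=map(int,p)
prof=[(r,int(g[r,x-1:x+2].mean())) for r in range(y-16,y+60,2)];print(prof)
for r in (y-14,y+10,y+20,y+30): print(t((x,r),.1698),end="")
# white line centroid columns
w=c["img"].min(2);m=(w[y-10:y+60,x-15:x+16]>120)
for r in range(0,70,5):
    xs=np.where(m[r])[0];print(r+y-10,(xs.min()+x-15,xs.max()+x-15) if len(xs) else None,end=" ")
plan(.4248,.2107,.345,121.1)
E
```

```text
time: 16.22
tool_pos: [0.6838, 0.1506, 0.3557]
tcp_rot: [1.962, 2.449, 0.006]
wrist_force: [-1.4, 0.3, -1.7]
width: 0.109
grip_force: 58.8
exp tip [317.12736796 251.28999378]
[(235, 233), (237, 235), (239, 235), (241, 236), (243, 226), (245, 97), (247, 13), (249, 10), (251, 10), (253, 15), (255, 16), (257, 13), (259, 18), (261, 63), (263, 129), (265, 131), (267, 128), (269, 130), (271, 131), (273, 129), (275, 129), (277, 129), (279, 127), (281, 129), (283, 130), (285, 129), (287, 129), (289, 129), (291, 128), (293, 132), (295, 130), (297, 129), (299, 131), (301, 129), (303, 65), (305, 14), (307, 13), (309, 16)]
[31.3 -0. ][22.4 -0. ][18.5 -0.1][14.7 -0.1]241 (np.int64(302), np.int64(332)) 246 (np.int64(302), np.int64(332)) 251 (np.int64(302), np.int64(332)) 256 (np.int64(329), np.int64(332)) 261 None 266 (np.int64(315), np.int64(317)) 271 (np.int64(315), np.int64(317)) 276 (np.int64(315), np.int64(317)) 281 (np.int64(315), np.int64(316)) 286 (np.int64(315), np.int64(317)) 291 (np.int64(315), np.int64(315)) 296 (np.int64(316), np.int64(317)) 301 (np.int64(315), np.int64(317)) 306 None shift [ 115.2 -238.8    7.7] az -18.49 tilt ax ay [0.04 0.  ] t 16.3
```

```bash
python3 -m jog '[{"dx":16.5,"dy":-34.1,"dz":0,"ax":0,"ay":0,"az":0},{"dx":16.5,"dy":-34.1,"dz":0,"ax":0,"ay":0,"az":0},{"dx":16.5,"dy":-34.1,"dz":0,"ax":0,"ay":0,"az":0},{"dx":16.5,"dy":-34.1,"dz":0,"ax":0,"ay":0,"az":0},{"dx":16.5,"dy":-34.1,"dz":0,"ax":0,"ay":0,"az":0},{"dx":16.5,"dy":-34.1,"dz":0,"ax":0,"ay":0,"az":0},{"dx":16.2,"dy":-34.1,"dz":0,"ax":0,"ay":0,"az":0},{"dx":0,"dy":0,"dz":0,"ax":0,"ay":0,"az":-6.2},{"dx":0,"dy":0,"dz":0,"ax":0,"ay":0,"az":-6.2},{"dx":0,"dy":0,"dz":0,"ax":0,"ay":0,"az":-6.1},{"dx":0,"dy":0,"dz":0,"ax":0,"ay":0,"az":0},{"dx":0,"dy":0,"dz":0,"ax":0,"ay":0,"az":0},{"dx":0,"dy":0,"dz":0,"ax":0,"ay":0,"az":0}]'
python3 -c "
from h import *
plan(.4251,.2102,.325,121.1)"
```

```text
time: 17.35
tool_pos: [0.4247, 0.2106, 0.3509]
tcp_rot: [-1.547, -2.732, 0.003]
wrist_force: [0.6, 0.7, -0.7]
width: 0.106
grip_force: 58.9
shift [-0.5  0.2 25.9] az -0.15 tilt ax ay [-0.16 -0.02] t 17.4
```

```bash
python3 -m jog '[{"dx":-0.5,"dy":0.2,"dz":14,"ax":0,"ay":0,"az":0},{"dx":0,"dy":0,"dz":10,"ax":0,"ay":0,"az":0},{"dx":0,"dy":0,"dz":2,"ax":0,"ay":0,"az":0},{"dx":0,"dy":0,"dz":2,"ax":0,"ay":0,"az":0},{"dx":0,"dy":0,"dz":0,"ax":0,"ay":0,"az":0}]'
python3 -m jog '[{"dx":0,"dy":0,"dz":2,"ax":0,"ay":0,"az":0},{"dx":0,"dy":0,"dz":2,"ax":0,"ay":0,"az":0},{"dx":0,"dy":0,"dz":0,"ax":0,"ay":0,"az":0}]'
python3 -m jog '[{"dx":0,"dy":0,"dz":2,"ax":0,"ay":0,"az":0},{"dx":0,"dy":0,"dz":0,"ax":0,"ay":0,"az":0}]'
```

```text
time: 17.77
tool_pos: [0.4254, 0.2103, 0.3236]
tcp_rot: [-1.545, -2.734, 0.002]
wrist_force: [0.9, 0.1, -1.7]
width: 0.107
grip_force: 58.9
time: 18.02
tool_pos: [0.4256, 0.2105, 0.3203]
tcp_rot: [1.545, 2.736, 0.0]
wrist_force: [-0.3, 0.5, -0.4]
width: 0.109
grip_force: 58.9
time: 18.18
tool_pos: [0.4255, 0.2105, 0.3182]
tcp_rot: [-1.544, -2.736, 0.0]
wrist_force: [-0.3, 0.4, -0.4]
width: 0.109
grip_force: 58.9
```

```bash
python3 -m jog '[{"dx":0,"dy":-0.4,"dz":2,"ax":0,"ay":0,"az":0},{"dx":0,"dy":0,"dz":2,"ax":0,"ay":0,"az":0},{"dx":0,"dy":0,"dz":2,"ax":0,"ay":0,"az":0},{"dx":0,"dy":0,"dz":0,"ax":0,"ay":0,"az":0}]'
python3 -m jog '[{"dx":0,"dy":0,"dz":1.5,"ax":0,"ay":0,"az":0},{"dx":0,"dy":0,"dz":1.5,"ax":0,"ay":0,"az":0},{"dx":0,"dy":0,"dz":0,"ax":0,"ay":0,"az":0}]'
python3 -m jog '[{"dx":0,"dy":0,"dz":1,"ax":0,"ay":0,"az":0},{"dx":0,"dy":0,"dz":1,"ax":0,"ay":0,"az":0},{"dx":0,"dy":0,"dz":0,"ax":0,"ay":0,"az":0}]'
```

```text
time: 18.52
tool_pos: [0.4251, 0.2103, 0.3119]
tcp_rot: [-1.544, -2.736, 0.0]
wrist_force: [0.4, 0.4, -1.5]
width: 0.108
grip_force: 58.8
time: 18.77
tool_pos: [0.4254, 0.2104, 0.3097]
tcp_rot: [1.544, 2.736, 0.0]
wrist_force: [-1.5, 0.1, 1.0]
width: 0.109
grip_force: 59.3
time: 19.02
tool_pos: [0.4256, 0.2104, 0.3095]
tcp_rot: [1.544, 2.735, 0.001]
wrist_force: [-3.7, -2.5, 13.8]
width: 0.109
grip_force: 60.8
```

```bash
python3 -m jog '[{"dx":0,"dy":0,"dz":-1.5,"ax":0,"ay":0,"az":0},{"dx":0,"dy":0,"dz":0,"ax":0,"ay":0,"az":0},{"dx":0,"dy":0,"dz":0,"ax":0,"ay":0,"az":0},{"dx":0,"dy":0,"dz":0,"ax":0,"ay":0,"az":0}]' 0.45
python3 -m jog '[{"dx":0,"dy":0,"dz":-15,"ax":0,"ay":0,"az":0},{"dx":0,"dy":0,"dz":-30,"ax":0,"ay":0,"az":0},{"dx":0,"dy":0,"dz":-20,"ax":0,"ay":0,"az":0},{"dx":0,"dy":0,"dz":0,"ax":0,"ay":0,"az":0},{"dx":0,"dy":0,"dz":0,"ax":0,"ay":0,"az":0}]'
python3 - <<'E'
from h import *
import pickle
c=cam("wrist");pickle.dump(c,open("N.pkl","wb"))
p=proj(c,[.4249,.2108,.13]);print(p);x,y=map(int,p);cv2.imwrite("pics/N.png",cv2.resize(c["img"][y-100:y+70,x-80:x+80,::-1],None,fx=3,fy=3))
g=c["img"].max(2)
for r in range(y-60,y+50,6):
    xs=np.where(g[r,x-50:x+50]<50)[0];print(r,(xs.min()+x-50,xs.max()+x-50,len(xs)) if len(xs) else None,end="|")
for n,P in [("tip",(.0,.026,.140)),("tail",(0,-.02,.14)),("hubL",(-.0165,0,.1245)),("hubR",(.0165,0,.1245))]:
    a=np.radians(31.1);print(n,np.round(proj(c,[.4249+P[0]*np.cos(a)-P[1]*np.sin(a),.2108+P[0]*np.sin(a)+P[1]*np.cos(a),P[2]]),1))
plan(.693,-.036,.31,70)
E
```

```text
time: 19.35
tool_pos: [0.4251, 0.2102, 0.3084]
tcp_rot: [-1.544, -2.736, 0.001]
wrist_force: [0.0, 0.3, -0.3]
width: 0.45
grip_force: 0.0
time: 19.77
tool_pos: [0.4257, 0.2105, 0.3749]
tcp_rot: [1.544, 2.734, 0.004]
wrist_force: [0.1, 0.2, -0.4]
width: 0.451
grip_force: 0.0
[np.float64(314.2547274678437), np.float64(255.8249451414326)]
195 None|201 None|207 None|213 (np.int64(310), np.int64(314), 5)|219 (np.int64(304), np.int64(321), 18)|225 (np.int64(298), np.int64(327), 25)|231 (np.int64(292), np.int64(333), 37)|237 (np.int64(288), np.int64(337), 39)|243 (np.int64(286), np.int64(339), 12)|249 (np.int64(285), np.int64(340), 11)|255 (np.int64(301), np.int64(327), 11)|261 (np.int64(302), np.int64(325), 8)|267 (np.int64(301), np.int64(324), 8)|273 (np.int64(301), np.int64(325), 9)|279 (np.int64(302), np.int64(322), 7)|285 (np.int64(302), np.int64(322), 7)|291 (np.int64(302), np.int64(322), 7)|297 None|303 (np.int64(264), np.int64(264), 1)|tip [314.1 213.2]
tail [314.4 296.6]
hubL [285.1 253. ]
hubR [343.4 252.8]
shift [-349.2  102.1   63.5] az 51.11 tilt ax ay [0. 0.] t 19.8
```

```bash
python3 -m jog '[{"dx":-34.9,"dy":10.2,"dz":0,"ax":0,"ay":0,"az":0},{"dx":-34.9,"dy":10.2,"dz":0,"ax":0,"ay":0,"az":0},{"dx":-34.9,"dy":10.2,"dz":0,"ax":0,"ay":0,"az":0},{"dx":-34.9,"dy":10.2,"dz":0,"ax":0,"ay":0,"az":0},{"dx":-34.9,"dy":10.2,"dz":0,"ax":0,"ay":0,"az":0},{"dx":-34.9,"dy":10.2,"dz":0,"ax":0,"ay":0,"az":0},{"dx":-34.9,"dy":10.2,"dz":0,"ax":0,"ay":0,"az":0},{"dx":-34.9,"dy":10.2,"dz":0,"ax":0,"ay":0,"az":0},{"dx":-34.9,"dy":10.2,"dz":0,"ax":0,"ay":0,"az":0},{"dx":-34.9,"dy":10.2,"dz":0,"ax":0,"ay":0,"az":0},{"dx":0,"dy":0,"dz":8,"ax":0,"ay":0,"az":6.4},{"dx":0,"dy":0,"dz":8,"ax":0,"ay":0,"az":6.4},{"dx":0,"dy":0,"dz":8,"ax":0,"ay":0,"az":6.4},{"dx":0,"dy":0,"dz":8,"ax":0,"ay":0,"az":6.4},{"dx":0,"dy":0,"dz":8,"ax":0,"ay":0,"az":6.4},{"dx":0,"dy":0,"dz":8,"ax":0,"ay":0,"az":6.4},{"dx":0,"dy":0,"dz":8,"ax":0,"ay":0,"az":6.4},{"dx":0,"dy":0,"dz":8,"ax":0,"ay":0,"az":6.3},{"dx":0,"dy":0,"dz":0,"ax":0,"ay":0,"az":0},{"dx":0,"dy":0,"dz":0,"ax":0,"ay":0,"az":0}]'
python3 - <<'E'
from h import *
import pickle
c=cam("wrist");pickle.dump(c,open("T.pkl","wb"));im=c["img"]
p=proj(c,[.6853,-.0577,.0095]);print("run mid exp",np.round(p),bot.read_state()["tool_pos"].round(4))
h=cv2.cvtColor(im,cv2.COLOR_RGB2HSV);m=((h[...,0]>8)&(h[...,0]<28)&(h[...,1]>110)&(h[...,2]>40)).astype(np.uint8)
n,l,st,ce=cv2.connectedComponentsWithStats(m)
for k in range(1,n):
    if st[k,4]>150:
        ct=max(cv2.findContours((l==k).astype(np.uint8),0,2)[0],key=cv2.contourArea);print(st[k],ce[k].round(1),cv2.minAreaRect(ct))
        for r in range(st[k,1],st[k,1]+st[k,3],4):
            xs=np.where(l[r]==k)[0];print(r,xs.min(),xs.max(),len(xs),end="|")
        print()
E
```

```text
time: 21.48
tool_pos: [0.6919, -0.0358, 0.307]
tcp_rot: [-2.568, -1.804, 0.006]
wrist_force: [-0.1, -0.8, 1.0]
width: 0.449
grip_force: 0.0
run mid exp [320. 265.] [ 0.6923 -0.0358  0.3082]
[   0  154   92  232 4866] [ 44.6 273.3] ((40.88095474243164, 267.90838623046875), (241.80349731445312, 29.424970626831055), 67.70086669921875)
154 0 0 1|158 0 2 3|162 0 4 5|166 0 6 7|170 0 8 9|174 0 11 12|178 0 12 13|182 0 14 15|186 0 16 17|190 0 18 19|194 0 20 21|198 0 22 23|202 0 24 25|206 0 26 27|210 2 28 27|214 4 30 27|218 6 32 27|222 8 34 27|226 12 36 25|230 14 38 25|234 16 40 25|238 18 42 25|242 20 44 25|246 22 46 25|250 24 48 25|254 26 50 25|258 28 52 25|262 30 54 25|266 32 56 25|270 33 57 25|274 35 59 25|278 37 60 24|282 38 62 25|286 40 63 24|290 42 65 24|294 44 66 23|298 45 68 24|302 47 70 24|306 48 71 24|310 50 73 24|314 51 74 24|318 53 76 24|322 55 77 23|326 56 79 24|330 58 80 23|334 60 82 23|338 61 83 23|342 63 85 23|346 65 86 22|350 66 87 22|354 68 88 21|358 70 89 20|362 71 89 19|366 71 89 19|370 72 89 18|374 72 91 20|378 73 85 13|382 73 79 7|
[ 274  215   91   64 2604] [316.8 255.8] ((314.694091796875, 260.4764709472656), (72.563232421875, 76.57645416259766), 49.398704528808594)
215 312 325 14|219 311 327 15|223 311 327 17|227 311 327 17|231 311 327 17|235 307 331 25|239 308 331 24|243 308 331 24|247 308 331 24|251 308 331 24|255 289 349 61|259 275 363 89|263 275 364 90|267 274 360 87|271 275 342 68|275 289 332 44|
[112 222  36  28 589] [130.  236.3] ((128.4034423828125, 237.90557861328125), (23.322336196899414, 33.67325973510742), 58.392494201660156)
222 132 138 7|226 126 140 15|230 125 143 19|234 120 145 26|238 113 147 35|242 112 144 33|246 114 126 13|
```

```bash
python3 - <<'E'
from h import *
import pickle
c=pickle.load(open("T.pkl","rb"));s=bot.read_state();R=Ro.from_rotvec(s["tcp_rot"])
t=lambda X:(R.inv().apply(X-s["tool_pos"])*1000).round(1)[:2]
for p in [(319,215),(319.4,245),(308,245),(331.5,245),(274,265),(364.5,262),(319,255),(319,277)]:
    print(p,t(plane(c,p,.010)),t(plane(c,p,.018)))
E
```

```text
(319, 215) [12.5  0.7] [14.2  0.7]
(319.4, 245) [-8.3  1. ] [-6.   0.9]
(308, 245) [-8.3 -6.8] [-6.  -6.6]
(331.5, 245) [-8.3  9.2] [-6.   8.9]
(274, 265) [-22.6 -30.4] [-19.9 -29.5]
(364.5, 262) [-20.5  32.1] [-17.9  31.1]
(319, 255) [-15.4   0.7] [-12.9   0.7]
(319, 277) [-31.5   0.7] [-28.5   0.7]
```

```bash
python3 -m jog '[{"dx":-2.5,"dy":0.8,"dz":30,"ax":0,"ay":0,"az":0},{"dx":0,"dy":0,"dz":30,"ax":0,"ay":0,"az":0},{"dx":0,"dy":0,"dz":30,"ax":0,"ay":0,"az":0},{"dx":0,"dy":0,"dz":16,"ax":0,"ay":0,"az":0},{"dx":0,"dy":0,"dz":10,"ax":0,"ay":0,"az":0},{"dx":0,"dy":0,"dz":5,"ax":0,"ay":0,"az":0},{"dx":0,"dy":0,"dz":0,"ax":0,"ay":0,"az":0},{"dx":0,"dy":0,"dz":0,"ax":0,"ay":0,"az":0}]' 0.32
python3 -m jog '[{"dx":0,"dy":0,"dz":0,"ax":0,"ay":0,"az":0},{"dx":0,"dy":0,"dz":0,"ax":0,"ay":0,"az":0},{"dx":0,"dy":0,"dz":0,"ax":0,"ay":0,"az":0},{"dx":0,"dy":0,"dz":0,"ax":0,"ay":0,"az":0},{"dx":0,"dy":0,"dz":0,"ax":0,"ay":0,"az":0}]' 0 80
python3 -m jog '[{"dx":0,"dy":0,"dz":-10,"ax":0,"ay":0,"az":0},{"dx":0,"dy":0,"dz":-30,"ax":0,"ay":0,"az":0},{"dx":0,"dy":0,"dz":-35,"ax":0,"ay":0,"az":0},{"dx":0,"dy":0,"dz":-40,"ax":0,"ay":0,"az":0},{"dx":0,"dy":0,"dz":-35,"ax":0,"ay":0,"az":0},{"dx":0,"dy":0,"dz":0,"ax":0,"ay":0,"az":0},{"dx":0,"dy":0,"dz":0,"ax":0,"ay":0,"az":0}]'
python3 - <<'E'
from h import *
import pickle
c=cam("wrist");pickle.dump(c,open("U.pkl","wb"));im=c["img"];T=np.array(c["tool_from_camera"])
h=cv2.cvtColor(im,cv2.COLOR_RGB2HSV);m=((h[...,0]>8)&(h[...,0]<28)&(h[...,1]>110)&(h[...,2]>40)).astype(np.uint8)
for r in range(200,400,6):
    xs=np.where(m[r,200:440])[0]+200
    if len(xs)>3:print(r,xs.min(),xs.max(),len(xs),end="|")
cv2.imwrite("pics/U.png",im[:,:,::-1])
E
```

```text
time: 22.2
tool_pos: [0.6935, -0.0385, 0.1901]
tcp_rot: [2.572, 1.802, 0.002]
wrist_force: [-0.3, 0.1, -0.2]
width: 0.321
grip_force: 0.0
time: 22.62
tool_pos: [0.6929, -0.0385, 0.1894]
tcp_rot: [2.573, 1.802, 0.001]
wrist_force: [0.4, 1.1, 0.0]
width: 0.0
grip_force: 0.0
time: 23.2
tool_pos: [0.6941, -0.0386, 0.3443]
tcp_rot: [2.569, 1.799, 0.01]
wrist_force: [-0.7, 0.5, -0.7]
width: -0.002
grip_force: 0.0
206 303 316 12|212 303 316 12|218 303 316 12|224 299 319 21|230 299 319 21|236 299 319 21|242 271 348 78|248 270 349 80|254 270 325 56|260 285 316 32|314 421 429 7|320 421 425 4|
```

```bash
python3 - <<'E'
from h import *
import pickle
c=pickle.load(open("U.pkl","rb"));s=bot.read_state();R=Ro.from_rotvec(s["tcp_rot"])
t=lambda X:(R.inv().apply(X-s["tool_pos"])*1000).round(1)[:2]
im=c["img"];h=cv2.cvtColor(im,cv2.COLOR_RGB2HSV);m=((h[...,0]>8)&(h[...,0]<28)&(h[...,1]>110)&(h[...,2]>40)).astype(np.uint8)
print([r for r in range(190,300) if m[r,305:315].sum()>3][::60], np.where(m[:,309])[0][[0,-1]])
r0=[r for r in range(190,230) if m[r,305:315].sum()>5][0];print(r0)
for p in [(309.5,r0),(309,232),(269.5,248),(349.5,248)]: print(p,t(plane(c,p,.010)))
plan(s["tool_pos"][0],s["tool_pos"][1],.176,70)
E
```

```text
[204] [204 260]
204
(309.5, 204) [14.3 -2.5]
(309, 232) [-7.5 -3. ]
(269.5, 248) [-20.2 -33.8]
(349.5, 248) [-20.5  28.4]
shift [ -0.2  -0.6 165.1] az 0.01 tilt ax ay [ 0.19 -0.05] t 23.2
```

```bash
python3 -m jog '[{"dx":-0.5,"dy":-2.6,"dz":35,"ax":0,"ay":0,"az":0},{"dx":0,"dy":0,"dz":40,"ax":0,"ay":0,"az":0},{"dx":0,"dy":0,"dz":40,"ax":0,"ay":0,"az":0},{"dx":0,"dy":0,"dz":20,"ax":0,"ay":0,"az":0},{"dx":0,"dy":0,"dz":10,"ax":0,"ay":0,"az":0},{"dx":0,"dy":0,"dz":0,"ax":0,"ay":0,"az":0},{"dx":0,"dy":0,"dz":0,"ax":0,"ay":0,"az":0},{"dx":0,"dy":0,"dz":0,"ax":0,"ay":0,"az":0}]' 0.32
python3 -c "
from h import *
plan(.6915,-.0382,.176,70)"
```

```text
time: 23.92
tool_pos: [0.6912, -0.0381, 0.1956]
tcp_rot: [2.572, 1.801, 0.004]
wrist_force: [0.8, 0.2, 0.5]
width: 0.32
grip_force: 0.0
shift [ 0.   0.2 19.6] az 0.01 tilt ax ay [ 0.16 -0.04] t 23.9
```

```bash
python3 -m jog '[{"dx":0,"dy":0,"dz":8,"ax":0,"ay":0,"az":0},{"dx":0,"dy":0,"dz":7,"ax":0,"ay":0,"az":0},{"dx":0,"dy":0,"dz":4,"ax":0,"ay":0,"az":0},{"dx":0,"dy":0,"dz":0,"ax":0,"ay":0,"az":0},{"dx":0,"dy":0,"dz":0,"ax":0,"ay":0,"az":0}]'
python3 -m jog '[{"dx":0,"dy":0,"dz":0,"ax":0,"ay":0,"az":0},{"dx":0,"dy":0,"dz":0,"ax":0,"ay":0,"az":0},{"dx":0,"dy":0,"dz":0,"ax":0,"ay":0,"az":0},{"dx":0,"dy":0,"dz":0,"ax":0,"ay":0,"az":0},{"dx":0,"dy":0,"dz":0,"ax":0,"ay":0,"az":0}]' 0 80
```

```text
time: 24.33
tool_pos: [0.6899, -0.038, 0.1744]
tcp_rot: [-2.573, -1.802, 0.001]
wrist_force: [0.2, 0.4, 0.6]
width: 0.32
grip_force: 0.0
time: 24.75
tool_pos: [0.6904, -0.038, 0.1752]
tcp_rot: [2.573, 1.802, 0.001]
wrist_force: [-0.3, 0.4, 1.7]
width: 0.146
grip_force: 78.1
```

```bash
python3 -m jog '[{"dx":0,"dy":0,"dz":-10,"ax":0,"ay":0,"az":0},{"dx":0,"dy":0,"dz":-30,"ax":0,"ay":0,"az":0},{"dx":0,"dy":0,"dz":-40,"ax":0,"ay":0,"az":0},{"dx":0,"dy":0,"dz":-40,"ax":0,"ay":0,"az":0},{"dx":0,"dy":0,"dz":-40,"ax":0,"ay":0,"az":0},{"dx":0,"dy":0,"dz":-10,"ax":0,"ay":0,"az":0},{"dx":0,"dy":0,"dz":0,"ax":0,"ay":0,"az":0},{"dx":0,"dy":0,"dz":0,"ax":0,"ay":0,"az":0}]'
python3 - <<'E'
from h import *
import pickle
c=cam("wrist");pickle.dump(c,open("V.pkl","wb"));im=c["img"];T=np.array(c["tool_from_camera"])
h=cv2.cvtColor(im,cv2.COLOR_RGB2HSV);m=((h[...,0]>8)&(h[...,0]<28)&(h[...,1]>110)&(h[...,2]>40)).astype(np.uint8)
for r in range(230,440,6):
    xs=np.where(m[r,200:440])[0]+200
    if len(xs)>3:print(r,xs.min(),xs.max(),len(xs),end="|")
def t(p,z):
    d=T[:3,:3]@[(p[0]-c["cx"])/c["f"],(p[1]-c["cy"])/c["f"],1];o=T[:3,3];return ((o+d*(z-o[2])/d[2])*1000).round(1)[:2]
rr=[r for r in range(200,420) if m[r,306:328].sum()>8];print(rr[0],rr[-1]);print(t((317,rr[0]),.1652),t((317,rr[0]),.170))
cv2.imwrite("pics/V.png",im[:,:,::-1])
v=np.array([.4248,.2107]);xh=np.array([.8563,.5165]);yh=np.array([-.5165,.8563])
o=v+.0135*xh+.077*yh;print("tee origin goal",o)
plan(*o,.345,31.1)
E
```

```text
time: 25.42
tool_pos: [0.6901, -0.038, 0.3457]
tcp_rot: [2.572, 1.802, 0.002]
wrist_force: [-0.7, -1.1, -2.0]
width: 0.142
grip_force: 78.2
284 300 330 31|290 300 330 31|296 299 330 32|302 299 330 32|308 299 433 33|314 299 439 48|320 299 333 35|326 299 333 35|332 299 333 35|338 299 333 35|344 299 333 35|350 299 333 35|356 299 333 35|362 298 334 37|368 298 334 37|374 297 335 39|380 297 335 39|386 296 336 41|392 296 336 41|398 295 336 42|280 398
[16.6 -0.1] [14.8 -0. ]
tee origin goal [0.39658955 0.28360785]
shift [ 202.1 -385.1   -0.9] az 38.91 tilt ax ay [-0.13  0.03] t 25.5
```

```bash
python3 -m jog '[{"dx":18.8,"dy":-34.6,"dz":0,"ax":0,"ay":0,"az":0},{"dx":18.8,"dy":-34.6,"dz":0,"ax":0,"ay":0,"az":0},{"dx":18.8,"dy":-34.6,"dz":0,"ax":0,"ay":0,"az":0},{"dx":18.8,"dy":-34.6,"dz":0,"ax":0,"ay":0,"az":0},{"dx":18.8,"dy":-34.6,"dz":0,"ax":0,"ay":0,"az":0},{"dx":18.8,"dy":-34.6,"dz":0,"ax":0,"ay":0,"az":0},{"dx":18.8,"dy":-34.6,"dz":0,"ax":0,"ay":0,"az":0},{"dx":18.8,"dy":-34.6,"dz":0,"ax":0,"ay":0,"az":0},{"dx":18.8,"dy":-34.6,"dz":0,"ax":0,"ay":0,"az":0},{"dx":18.8,"dy":-34.6,"dz":0,"ax":0,"ay":0,"az":0},{"dx":18.8,"dy":-34.6,"dz":0,"ax":0,"ay":0,"az":0},{"dx":0,"dy":0,"dz":0,"ax":0,"ay":0,"az":6.5},{"dx":0,"dy":0,"dz":0,"ax":0,"ay":0,"az":6.5},{"dx":0,"dy":0,"dz":0,"ax":0,"ay":0,"az":6.5},{"dx":0,"dy":0,"dz":0,"ax":0,"ay":0,"az":6.5},{"dx":0,"dy":0,"dz":0,"ax":0,"ay":0,"az":6.5},{"dx":0,"dy":0,"dz":0,"ax":0,"ay":0,"az":6.4},{"dx":0,"dy":0,"dz":0,"ax":0,"ay":0,"az":0},{"dx":0,"dy":0,"dz":0,"ax":0,"ay":0,"az":0},{"dx":0,"dy":0,"dz":0,"ax":0,"ay":0,"az":0}]'
python3 -c "
from h import *
plan(.4021,.2869,.236,31.1)"
```

```text
time: 27.13
tool_pos: [0.4027, 0.2861, 0.343]
tcp_rot: [3.024, 0.846, -0.005]
wrist_force: [-0.3, -0.3, -1.3]
width: 0.143
grip_force: 78.4
shift [  0.3  -1.  107. ] az 0.16 tilt ax ay [0.  0.2] t 27.1
```

```bash
python3 -m jog '[{"dx":0.3,"dy":-1,"dz":30,"ax":0,"ay":0,"az":0},{"dx":0,"dy":0,"dz":35,"ax":0,"ay":0,"az":0},{"dx":0,"dy":0,"dz":20,"ax":0,"ay":0,"az":0},{"dx":0,"dy":0,"dz":12,"ax":0,"ay":0,"az":0},{"dx":0,"dy":0,"dz":6,"ax":0,"ay":0,"az":0},{"dx":0,"dy":0,"dz":2,"ax":0,"ay":0,"az":0},{"dx":0,"dy":0,"dz":0,"ax":0,"ay":0,"az":0},{"dx":0,"dy":0,"dz":0,"ax":0,"ay":0,"az":0}]'
python3 -c "
from h import *
plan(.4021,.2869,.234,31.1)"
```

```text
time: 27.8
tool_pos: [0.4037, 0.2879, 0.2411]
tcp_rot: [-3.026, -0.843, -0.004]
wrist_force: [0.1, -0.0, -1.4]
width: 0.146
grip_force: 78.4
shift [-1.9  0.   7.1] az 0.02 tilt ax ay [-0.   -0.14] t 27.8
```

```bash
python3 -m jog '[{"dx":-1.7,"dy":0,"dz":3,"ax":0,"ay":0,"az":0},{"dx":0,"dy":0,"dz":2,"ax":0,"ay":0,"az":0},{"dx":0,"dy":0,"dz":0,"ax":0,"ay":0,"az":0},{"dx":0,"dy":0,"dz":0,"ax":0,"ay":0,"az":0}]'
python3 -m jog '[{"dx":0,"dy":0,"dz":1,"ax":0,"ay":0,"az":0},{"dx":0,"dy":0,"dz":1,"ax":0,"ay":0,"az":0},{"dx":0,"dy":0,"dz":0,"ax":0,"ay":0,"az":0}]'
```

```text
time: 28.13
tool_pos: [0.4015, 0.2866, 0.2351]
tcp_rot: [-3.026, -0.842, -0.001]
wrist_force: [0.2, -0.4, -0.8]
width: 0.148
grip_force: 78.4
time: 28.38
tool_pos: [0.4017, 0.2867, 0.2331]
tcp_rot: [-3.026, -0.842, -0.001]
wrist_force: [0.3, -0.7, 1.9]
width: 0.142
grip_force: 78.7
```

```bash
python3 -m jog '[{"dx":0,"dy":0,"dz":0,"ax":0,"ay":0,"az":0},{"dx":0,"dy":0,"dz":0,"ax":0,"ay":0,"az":0},{"dx":0,"dy":0,"dz":0,"ax":0,"ay":0,"az":0},{"dx":0,"dy":0,"dz":-5,"ax":0,"ay":0,"az":0},{"dx":0,"dy":0,"dz":-20,"ax":0,"ay":0,"az":0},{"dx":0,"dy":0,"dz":-40,"ax":0,"ay":0,"az":0},{"dx":0,"dy":0,"dz":-40,"ax":0,"ay":0,"az":0},{"dx":0,"dy":0,"dz":-15,"ax":0,"ay":0,"az":0},{"dx":0,"dy":0,"dz":0,"ax":0,"ay":0,"az":0},{"dx":0,"dy":0,"dz":0,"ax":0,"ay":0,"az":0},{"dx":0,"dy":0,"dz":0,"ax":0,"ay":0,"az":0}]' 0.35
cat >> h.py <<'E'
VO=np.array([.4248,.2107,0]);XH=np.array([.8563,.5165,0]);YH=np.array([-.5165,.8563,0])
def vf(X): d=np.array(X)-VO;return np.round(np.array([d@XH,d@YH,d[2]])*1000,1)
def vw(x,y,z): return VO+x/1e3*XH+y/1e3*YH+np.array([0,0,z/1e3])
def brass(c):
    h=cv2.cvtColor(c["img"],cv2.COLOR_RGB2HSV);return ((h[...,0]>8)&(h[...,0]<28)&(h[...,1]>110)&(h[...,2]>40)).astype(np.uint8)
def blobs(c,m,z,amin=150):
    n,l,st,ce=cv2.connectedComponentsWithStats(m)
    for k in range(1,n):
        if st[k,4]>amin:
            ct=max(cv2.findContours((l==k).astype(np.uint8),0,1)[0],key=len)[:,0,:].astype(float)
            V=np.array([vf(plane(c,p,z)) for p in ct]);print(st[k],"vframe x",V[:,0].min(),V[:,0].max(),"y",V[:,1].min(),V[:,1].max(),"atymin x",V[V[:,1]<V[:,1].min()+2][:,0].mean().round(1),"atymax x",V[V[:,1]>V[:,1].max()-2][:,0].mean().round(1),"atxmax y",V[V[:,0]>V[:,0].max()-2][:,1].mean().round(1))
E
python3 - <<'E'
from h import *
import pickle
c=cam("wrist");pickle.dump(c,open("W.pkl","wb"));blobs(c,brass(c),.068)
cv2.imwrite("pics/W.png",c["img"][:,:,::-1])
plan(.5985,.008,.35,9)
E
```

```text
time: 29.3
tool_pos: [0.401, 0.2862, 0.3519]
tcp_rot: [3.026, 0.842, -0.002]
wrist_force: [-0.2, -0.4, -0.6]
width: 0.347
grip_force: 0.0
[ 97  77   9 153 427] vframe x 24.6 115.4 y 199.7 217.6 atymin x 111.2 atymax x 28.6 atxmax y 200.4
[570 141  70  45 658] vframe x 52.2 78.8 y -123.7 -77.5 atymin x 53.0 atymax x 73.5 atxmax y -80.8
[ 269  214   96   68 3161] vframe x -11.2 34.2 y 45.6 108.3 atymin x -2.1 atymax x -1.6 atxmax y 77.2
[378 253  22  26 412] vframe x -9.1 8.2 y 22.7 36.7 atymin x 2.1 atymax x 0.3 atxmax y 30.3
[277 334  80  15 153] vframe x -61.0 -50.1 y 49.5 104.3 atymin x -60.6 atymax x -50.8 atxmax y 100.7
shift [ 25.6 340.3   1.1] az 22.11 tilt ax ay [0.01 0.17] t 29.4
```

```bash
python3 -m jog '[{"dx":0.8,"dy":0,"dz":35,"ax":0,"ay":0,"az":0},{"dx":0,"dy":0,"dz":40,"ax":0,"ay":0,"az":0},{"dx":0,"dy":0,"dz":30,"ax":0,"ay":0,"az":0},{"dx":0,"dy":0,"dz":11,"ax":0,"ay":0,"az":0},{"dx":0,"dy":0,"dz":0,"ax":0,"ay":0,"az":0},{"dx":0,"dy":0,"dz":0,"ax":0,"ay":0,"az":0},{"dx":0,"dy":0,"dz":0,"ax":0,"ay":0,"az":0},{"dx":0,"dy":0,"dz":0,"ax":0,"ay":0,"az":0}]'
python3 -m jog '[{"dx":0,"dy":0,"dz":0,"ax":0,"ay":0,"az":0},{"dx":0,"dy":0,"dz":0,"ax":0,"ay":0,"az":0},{"dx":0,"dy":0,"dz":0,"ax":0,"ay":0,"az":0},{"dx":0,"dy":0,"dz":0,"ax":0,"ay":0,"az":0}]' 0 40
python3 -m jog '[{"dx":0.9,"dy":0,"dz":0,"ax":0,"ay":0,"az":0},{"dx":0.9,"dy":0,"dz":0,"ax":0,"ay":0,"az":0},{"dx":0,"dy":0,"dz":0,"ax":0,"ay":0,"az":0},{"dx":0,"dy":0,"dz":0,"ax":0,"ay":0,"az":0}]'
```

```text
time: 30.02
tool_pos: [0.4025, 0.2872, 0.2378]
tcp_rot: [-3.026, -0.842, -0.002]
wrist_force: [-0.2, 0.3, 0.4]
width: 0.348
grip_force: 0.0
time: 30.35
tool_pos: [0.4026, 0.2872, 0.238]
tcp_rot: [-3.026, -0.842, -0.003]
wrist_force: [-1.2, -0.9, 6.2]
width: 0.156
grip_force: 39.2
time: 30.68
tool_pos: [0.4033, 0.2876, 0.2379]
tcp_rot: [3.026, 0.842, -0.003]
wrist_force: [-5.4, -2.9, 10.9]
width: 0.16
grip_force: 39.6
```

```bash
python3 -m jog '[{"dx":0.5,"dy":0,"dz":0,"ax":0,"ay":0,"az":0},{"dx":0,"dy":0,"dz":0,"ax":0,"ay":0,"az":0},{"dx":0,"dy":0,"dz":0,"ax":0,"ay":0,"az":0}]'
python3 -m jog '[{"dx":0,"dy":0,"dz":0,"ax":0,"ay":0,"az":0},{"dx":0,"dy":0,"dz":0,"ax":0,"ay":0,"az":0},{"dx":0,"dy":0,"dz":0,"ax":0,"ay":0,"az":0},{"dx":0,"dy":0,"dz":-5,"ax":0,"ay":0,"az":0},{"dx":0,"dy":0,"dz":-20,"ax":0,"ay":0,"az":0},{"dx":0,"dy":0,"dz":-40,"ax":0,"ay":0,"az":0},{"dx":0,"dy":0,"dz":-40,"ax":0,"ay":0,"az":0},{"dx":0,"dy":0,"dz":-10,"ax":0,"ay":0,"az":0},{"dx":0,"dy":0,"dz":0,"ax":0,"ay":0,"az":0},{"dx":0,"dy":0,"dz":0,"ax":0,"ay":0,"az":0},{"dx":0,"dy":0,"dz":0,"ax":0,"ay":0,"az":0}]' 0.35
python3 - <<'E'
from h import *
import pickle
c=cam("wrist");pickle.dump(c,open("W2.pkl","wb"));blobs(c,brass(c),.068,1000)
plan(.6156,.011,.36,9)
E
```

```text
time: 30.93
tool_pos: [0.4034, 0.2878, 0.2378]
tcp_rot: [3.026, 0.842, -0.005]
wrist_force: [-6.6, -4.0, 11.3]
width: 0.163
grip_force: 39.7
time: 31.85
tool_pos: [0.4035, 0.2878, 0.3503]
tcp_rot: [3.026, 0.842, -0.004]
wrist_force: [-0.4, -0.1, -0.6]
width: 0.349
grip_force: 0.0
[ 268  221   96   68 3158] vframe x -12.8 32.7 y 46.3 108.9 atymin x -3.0 atymax x -3.2 atxmax y 77.3
shift [ 38.7 346.5 -10.4] az 22.11 tilt ax ay [0.   0.21] t 31.9
```

```bash
python3 - <<'E'
from h import *
import pickle
for n in ("W","W2"):
    c=pickle.load(open(n+".pkl","rb"));m=brass(c);m[:, :250]=0;m[:,420:]=0;m[:200]=0;m[300:]=0;print(n);blobs(c,m,.0685)
    g=cv2.cvtColor(c["img"],cv2.COLOR_RGB2GRAY)
    for i,j in [(18,18),(-18,18)]:
        p=proj(c,vw(i,j,82.4));x,y=map(int,np.round(p));r=6;w=g[y-r:y+r+1,x-r:x+r+1];q=w<np.median(w)*.6;YY,XX=np.mgrid[y-r:y+r+1,x-r:x+r+1]
        if q.sum(): b=((XX*q).sum()/q.sum(),(YY*q).sum()/q.sum());print((i,j),q.sum(),np.round(b,1),vf(plane(c,b,.0824)))
E
```

```text
W
[ 269  214   96   68 3161] vframe x -11.0 34.3 y 45.7 108.2 atymin x -1.9 atymax x -1.5 atxmax y 77.2
[378 253  22  26 412] vframe x -8.9 8.4 y 22.9 36.8 atymin x 2.3 atymax x 0.5 atxmax y 30.4
(18, 18) 49 [413.6 245.5] [17.4 17.6 82.4]
(-18, 18) 24 [410.7 295.1] [-15.2  17.4  82.4]
W2
[ 268  221   96   68 3158] vframe x -12.6 32.8 y 46.3 108.8 atymin x -2.5 atymax x -3.0 atxmax y 77.3
[378 258  22  25 440] vframe x -8.5 8.2 y 22.9 36.9 atymin x 1.4 atymax x 0.6 atxmax y 30.6
(18, 18) 41 [414.4 250.6] [17.3 17.4 82.4]
(-18, 18) 39 [411.6 299.6] [-14.9  17.   82.4]
```

```bash
python3 -c "
from h import *
print(vw(17.3,77.4,234), vf(bot.read_state()['tool_pos']));plan(*vw(17.3,77.4,234),31.1)"
```

```text
[0.39963689 0.28591307 0.234     ] [ 21.4  77.  349.7]
shift [ -3.7  -0.4 115.7] az 0.01 tilt ax ay [0.   0.21] t 31.9
```

```bash
python3 -m jog '[{"dx":-3.7,"dy":-0.4,"dz":35,"ax":0,"ay":0.2,"az":0},{"dx":0,"dy":0,"dz":40,"ax":0,"ay":0,"az":0},{"dx":0,"dy":0,"dz":25,"ax":0,"ay":0,"az":0},{"dx":0,"dy":0,"dz":12,"ax":0,"ay":0,"az":0},{"dx":0,"dy":0,"dz":0,"ax":0,"ay":0,"az":0},{"dx":0,"dy":0,"dz":0,"ax":0,"ay":0,"az":0},{"dx":0,"dy":0,"dz":0,"ax":0,"ay":0,"az":0},{"dx":0,"dy":0,"dz":0,"ax":0,"ay":0,"az":0}]'
python3 -c "
from h import *
plan(*vw(17.3,77.4,234),31.1)"
```

```text
time: 32.57
tool_pos: [0.4011, 0.2868, 0.2402]
tcp_rot: [-3.026, -0.842, -0.006]
wrist_force: [-0.3, -0.4, 0.4]
width: 0.347
grip_force: 0.0
shift [-1.7  0.   6.2] az 0.01 tilt ax ay [-0.   -0.22] t 32.6
```

```bash
python3 -m jog '[{"dx":-1,"dy":0,"dz":3,"ax":0,"ay":0,"az":0},{"dx":0,"dy":0,"dz":3,"ax":0,"ay":0,"az":0},{"dx":0,"dy":0,"dz":0,"ax":0,"ay":0,"az":0},{"dx":0,"dy":0,"dz":0,"ax":0,"ay":0,"az":0}]'
python3 -m jog '[{"dx":0,"dy":0,"dz":0,"ax":0,"ay":0,"az":0},{"dx":0,"dy":0,"dz":0,"ax":0,"ay":0,"az":0},{"dx":0,"dy":0,"dz":0,"ax":0,"ay":0,"az":0},{"dx":0,"dy":0,"dz":0,"ax":0,"ay":0,"az":0},{"dx":0,"dy":0,"dz":0,"ax":0,"ay":0,"az":0}]' 0 80
python3 -m jog '[{"dx":0,"dy":0,"dz":-2,"ax":0,"ay":0,"az":0},{"dx":0,"dy":0,"dz":-2,"ax":0,"ay":0,"az":0},{"dx":3.2,"dy":0,"dz":0,"ax":0,"ay":0,"az":0},{"dx":0,"dy":0,"dz":0,"ax":0,"ay":0,"az":0},{"dx":0,"dy":0,"dz":0,"ax":0,"ay":0,"az":0}]'
python3 -m jog '[{"dx":0,"dy":0,"dz":2,"ax":0,"ay":0,"az":0},{"dx":0,"dy":0,"dz":1,"ax":0,"ay":0,"az":0},{"dx":0,"dy":0,"dz":0.5,"ax":0,"ay":0,"az":0},{"dx":0,"dy":0,"dz":0,"ax":0,"ay":0,"az":0}]'
```

```text
time: 32.9
tool_pos: [0.4, 0.2861, 0.2338]
tcp_rot: [-3.026, -0.842, -0.005]
wrist_force: [-0.7, 0.0, 0.3]
width: 0.349
grip_force: 0.0
time: 33.32
tool_pos: [0.4002, 0.2863, 0.2342]
tcp_rot: [-3.026, -0.842, -0.006]
wrist_force: [-1.2, -0.4, 4.9]
width: 0.144
grip_force: 78.3
time: 33.73
tool_pos: [0.403, 0.288, 0.2377]
tcp_rot: [-3.026, -0.842, -0.005]
wrist_force: [0.0, -0.1, -0.2]
width: 0.143
grip_force: 78.2
time: 34.07
tool_pos: [0.4028, 0.2878, 0.2343]
tcp_rot: [-3.026, -0.842, -0.005]
wrist_force: [-0.4, -0.4, 0.9]
width: 0.143
grip_force: 78.4
```

```bash
python3 -m jog '[{"dx":0,"dy":0,"dz":0.5,"ax":0,"ay":0,"az":0},{"dx":0,"dy":0,"dz":0,"ax":0,"ay":0,"az":0}]'
python3 -m jog '[{"dx":0,"dy":0,"dz":0,"ax":0,"ay":0,"az":0},{"dx":0,"dy":0,"dz":0,"ax":0,"ay":0,"az":0},{"dx":0,"dy":0,"dz":0,"ax":0,"ay":0,"az":0},{"dx":0,"dy":0,"dz":-5,"ax":0,"ay":0,"az":0},{"dx":0,"dy":0,"dz":-20,"ax":0,"ay":0,"az":0},{"dx":0,"dy":0,"dz":-40,"ax":0,"ay":0,"az":0},{"dx":0,"dy":0,"dz":-40,"ax":0,"ay":0,"az":0},{"dx":0,"dy":0,"dz":-10,"ax":0,"ay":0,"az":0},{"dx":0,"dy":0,"dz":0,"ax":0,"ay":0,"az":0},{"dx":0,"dy":0,"dz":0,"ax":0,"ay":0,"az":0},{"dx":0,"dy":0,"dz":0,"ax":0,"ay":0,"az":0}]' 0.35
python3 - <<'E'
from h import *
import pickle
c=cam("wrist");pickle.dump(c,open("W3.pkl","wb"));m=brass(c);m[:, :250]=0;m[:,420:]=0;m[:190]=0;m[300:]=0;blobs(c,m,.0685)
plan(.6156,.011,.34,9.8)
E
```

```text
time: 34.23
tool_pos: [0.4028, 0.2879, 0.2342]
tcp_rot: [-3.026, -0.842, -0.005]
wrist_force: [-1.7, -2.0, 4.6]
width: 0.145
grip_force: 78.8
time: 35.15
tool_pos: [0.4019, 0.2873, 0.3474]
tcp_rot: [-3.026, -0.842, -0.002]
wrist_force: [-0.3, 1.2, -0.3]
width: 0.346
grip_force: 0.0
[ 268  217   97   69 3217] vframe x -9.9 35.4 y 46.6 108.9 atymin x -0.6 atymax x 0.2 atxmax y 77.6
[380 259  22  25 442] vframe x -8.5 7.9 y 22.7 36.6 atymin x 1.5 atymax x 0.4 atxmax y 30.5
shift [ 40.4 346.9   6.8] az 21.31 tilt ax ay [0.01 0.  ] t 35.2
```

```bash
python3 -m jog '[{"dx":4.5,"dy":38.5,"dz":0,"ax":0,"ay":0,"az":0},{"dx":4.5,"dy":38.5,"dz":0,"ax":0,"ay":0,"az":0},{"dx":4.5,"dy":38.5,"dz":0,"ax":0,"ay":0,"az":0},{"dx":4.5,"dy":38.5,"dz":0,"ax":0,"ay":0,"az":0},{"dx":4.5,"dy":38.5,"dz":0,"ax":0,"ay":0,"az":0},{"dx":4.5,"dy":38.5,"dz":0,"ax":0,"ay":0,"az":0},{"dx":4.5,"dy":38.5,"dz":0,"ax":0,"ay":0,"az":0},{"dx":4.5,"dy":38.5,"dz":0,"ax":0,"ay":0,"az":0},{"dx":4.5,"dy":38.5,"dz":0,"ax":0,"ay":0,"az":0},{"dx":0,"dy":0,"dz":2,"ax":0,"ay":0,"az":7.1},{"dx":0,"dy":0,"dz":2,"ax":0,"ay":0,"az":7.1},{"dx":0,"dy":0,"dz":2,"ax":0,"ay":0,"az":7.1},{"dx":0,"dy":0,"dz":0,"ax":0,"ay":0,"az":0},{"dx":0,"dy":0,"dz":0,"ax":0,"ay":0,"az":0},{"dx":0,"dy":0,"dz":0,"ax":0,"ay":0,"az":0}]' 0.82
python3 - <<'E'
from h import *
import pickle
c=cam("wrist");pickle.dump(c,open("X.pkl","wb"));s=bot.read_state();R=Ro.from_rotvec(s["tcp_rot"])
t=lambda X:(R.inv().apply(X-s["tool_pos"])*1000).round(1)[:2]
im=c["img"];h=cv2.cvtColor(im,cv2.COLOR_RGB2HSV);p=proj(c,[.6156,.011,.024]);print(np.round(p));x,y=map(int,p)
b=brass(c);n,l,st,ce=cv2.connectedComponentsWithStats(b)
for k in range(1,n):
    if st[k,4]>80 and abs(ce[k][0]-x)<60 and ce[k][1]>y:
        print("stem",st[k],ce[k]);
        for r in range(st[k,1],st[k,1]+st[k,3],4):
            xs=np.where(l[r]==k)[0];print(r,xs.min(),xs.max(),t(plane(c,((xs.min()+xs.max())/2,r),.0105)),end="|")
# dial: bright white, low saturation; flood from centre offset
g=cv2.cvtColor(im,cv2.COLOR_RGB2GRAY);m=np.zeros((482,642),np.uint8)
cv2.floodFill(g.copy(),m,(x+10,y+8),255,12,12,4|(255<<8)|cv2.FLOODFILL_MASK_ONLY);mm=m[1:-1,1:-1]
ct=max(cv2.findContours(mm,0,1)[0],key=cv2.contourArea);e=cv2.fitEllipse(cv2.convexHull(ct));print("\ndial",e,cv2.contourArea(ct),t(plane(c,e[0],.025)))
E
```

```text
time: 36.45
tool_pos: [0.6158, 0.0121, 0.3416]
tcp_rot: [-3.128, -0.274, -0.001]
wrist_force: [0.6, -0.0, -0.8]
width: 0.819
grip_force: 0.0
[318. 227.]
stem [306 263  20  31 453] [315.73951435 276.5187638 ]
263 310 323 [-32.9   0.1]|267 308 323 [-36.2  -0.7]|271 307 325 [-39.5  -0.3]|275 307 325 [-42.8  -0.3]|279 309 323 [-46.2  -0.3]|283 310 321 [-49.5  -0.7]|287 310 320 [-52.9  -1.1]|291 310 320 [-56.3  -1.1]|stem [ 220  316  207  109 3650] [324.46273973 354.82356164]
316 221 225 [-78.  -75.5]|320 220 243 [-81.5 -68.8]|324 220 260 [-85.1 -62.1]|328 220 278 [-88.6 -55. ]|332 221 297 [-92.2 -46.9]|336 235 311 [-95.9 -35.6]|340 256 321 [-99.5 -23. ]|344 276 332 [-103.2  -10.3]|348 294 344 [-106.9    2.1]|352 306 356 [-110.6   12.1]|356 318 368 [-114.3   22.1]|360 329 376 [-118.   30.]|364 341 384 [-121.8   38.5]|368 353 390 [-125.6   46.1]|372 364 395 [-129.4   53. ]|376 376 401 [-133.3   60.7]|380 384 406 [-137.1   66.4]|384 390 410 [-141.    70.8]|388 396 415 [-144.9   75.7]|392 401 417 [-148.8   78.9]|396 404 419 [-152.8   81.3]|400 407 421 [-156.8   83.7]|404 410 423 [-160.8   86.1]|408 412 425 [-164.8   88.1]|412 414 426 [-168.9   89.7]|416 415 424 [-172.9   89.5]|420 417 422 [-177.    89.8]|424 420 420 [-181.2   90.5]|Traceback (most recent call last):
  File "<stdin>", line 15, in <module>
cv2.error: OpenCV(4.12.0) /io/opencv/modules/imgproc/src/shapedescr.cpp:361: error: (-201:Incorrect size of input array) There should be at least 5 points to fit the ellipse in function 'fitEllipseNoDirect'
```

```bash
python3 - <<'E'
from h import *
import pickle
c=pickle.load(open("X.pkl","rb"));s=bot.read_state();R=Ro.from_rotvec(s["tcp_rot"])
t=lambda X:(R.inv().apply(X-s["tool_pos"])*1000).round(1)[:2]
g=cv2.cvtColor(c["img"],cv2.COLOR_RGB2GRAY);w=g[180:280,260:380]
H=cv2.HoughCircles(cv2.GaussianBlur(w,(3,3),0),cv2.HOUGH_GRADIENT,1,8,param1=120,param2=14,minRadius=22,maxRadius=42)
for h in H[0][:5]:print(h[:2]+[260,180],h[2],t(plane(c,h[:2]+[260,180],.026)))
print(g[226:231,260:380:2].mean(0).astype(int).tolist());print(g[180:280:2,316:321].mean(1).astype(int).tolist())
E
```

```text
[318.5 224.5] 32.3 [1.4 1.6]
[314.5 232.5] 37.0 [-4.6 -1.3]
[326.5 226.5] 27.0 [-0.1  7.3]
[314.5 215.5] 22.4 [ 7.9 -1.3]
[323.5 216.5] 25.7 [7.2 5.2]
[104, 106, 105, 105, 105, 106, 108, 109, 108, 107, 107, 97, 86, 59, 121, 124, 119, 124, 123, 106, 101, 98, 98, 98, 98, 98, 97, 88, 71, 44, 59, 73, 74, 84, 98, 102, 108, 111, 197, 203, 209, 208, 209, 209, 209, 95, 79, 162, 180, 182, 181, 182, 183, 183, 182, 183, 183, 181, 181, 181]
[173, 173, 175, 176, 166, 75, 81, 142, 142, 208, 195, 133, 132, 129, 130, 130, 132, 133, 133, 132, 131, 131, 125, 43, 46, 83, 112, 175, 188, 169, 150, 148, 168, 187, 191, 191, 189, 190, 187, 57, 94, 150, 146, 147, 144, 118, 160, 156, 151, 146]
```

```bash
python3 -m jog '[{"dx":0.8,"dy":1.6,"dz":35,"ax":0,"ay":0,"az":3},{"dx":0,"dy":0,"dz":40,"ax":0,"ay":0,"az":0},{"dx":0,"dy":0,"dz":40,"ax":0,"ay":0,"az":0},{"dx":0,"dy":0,"dz":30,"ax":0,"ay":0,"az":0},{"dx":0,"dy":0,"dz":14,"ax":0,"ay":0,"az":0},{"dx":0,"dy":0,"dz":5,"ax":0,"ay":0,"az":0},{"dx":0,"dy":0,"dz":0,"ax":0,"ay":0,"az":0},{"dx":0,"dy":0,"dz":0,"ax":0,"ay":0,"az":0}]'
python3 -m jog '[{"dx":0,"dy":0,"dz":0,"ax":0,"ay":0,"az":0},{"dx":0,"dy":0,"dz":0,"ax":0,"ay":0,"az":0},{"dx":0,"dy":0,"dz":0,"ax":0,"ay":0,"az":0},{"dx":0,"dy":0,"dz":0,"ax":0,"ay":0,"az":0},{"dx":0,"dy":0,"dz":0,"ax":0,"ay":0,"az":0}]' 0 50
```

```text
time: 37.17
tool_pos: [0.619, 0.0109, 0.1807]
tcp_rot: [-3.135, -0.187, -0.009]
wrist_force: [-0.1, -0.6, 0.7]
width: 0.818
grip_force: 0.0
time: 37.58
tool_pos: [0.6195, 0.0108, 0.1823]
tcp_rot: [-3.135, -0.187, -0.014]
wrist_force: [-0.2, 0.2, 5.2]
width: 0.573
grip_force: 51.4
```

```bash
python3 -m jog '[{"dx":0,"dy":0,"dz":-10,"ax":0,"ay":0,"az":0},{"dx":0,"dy":0,"dz":-30,"ax":0,"ay":0,"az":0},{"dx":0,"dy":0,"dz":-40,"ax":0,"ay":0,"az":0},{"dx":0,"dy":0,"dz":-40,"ax":0,"ay":0,"az":0},{"dx":0,"dy":0,"dz":-40,"ax":0,"ay":0,"az":0},{"dx":0,"dy":0,"dz":-10,"ax":0,"ay":0,"az":0},{"dx":0,"dy":0,"dz":0,"ax":0,"ay":0,"az":0},{"dx":0,"dy":0,"dz":0,"ax":0,"ay":0,"az":0},{"dx":0,"dy":0,"dz":0,"ax":0,"ay":0,"az":0}]'
python3 - <<'E'
from h import *
import pickle
c=cam("wrist");pickle.dump(c,open("Y.pkl","wb"));im=c["img"];T=np.array(c["tool_from_camera"]);cv2.imwrite("pics/Y.png",im[:,:,::-1])
def t(p,z):
    d=T[:3,:3]@[(p[0]-c["cx"])/c["f"],(p[1]-c["cy"])/c["f"],1];o=T[:3,3];return ((o+d*(z-o[2])/d[2])*1000).round(1)[:2]
Ti=np.linalg.inv(T)
def pt(x,y,z):
    q=Ti@[x,y,z,1];return np.round(c["f"]*q[:2]/q[2]+[c["cx"],c["cy"]],1)
print("exp rim front/back if centred",pt(.026,0,.1553),pt(-.026,0,.1553))
g=cv2.cvtColor(im,cv2.COLOR_RGB2GRAY);print([(r,int(g[r,314:319].mean())) for r in range(225,420,3)])
for r in (255,258,261,264,390,396,402):print(r,t((316,r),.1553)[0],end=" ")
b=brass(c)
for r in range(380,430,4):
    xs=np.where(b[r,270:370])[0]+270
    if len(xs)>5:print("b",r,xs.min(),xs.max(),t(((xs.min()+xs.max())/2,r),.172))
plan(*vw(100.4-2.4,77.6,345),31.1)
E
```

```text
time: 38.33
tool_pos: [0.6162, 0.0105, 0.3468]
tcp_rot: [-3.134, -0.186, 0.001]
wrist_force: [-1.2, 0.5, -2.4]
width: 0.576
grip_force: 52.6
exp rim front/back if centred [316.3 263. ] [316.5 401.5]
[(225, 164), (228, 165), (231, 168), (234, 170), (237, 168), (240, 168), (243, 169), (246, 168), (249, 169), (252, 169), (255, 170), (258, 169), (261, 68), (264, 68), (267, 69), (270, 69), (273, 66), (276, 69), (279, 78), (282, 90), (285, 101), (288, 102), (291, 104), (294, 105), (297, 104), (300, 103), (303, 102), (306, 101), (309, 103), (312, 105), (315, 105), (318, 106), (321, 107), (324, 106), (327, 106), (330, 106), (333, 106), (336, 105), (339, 88), (342, 30), (345, 35), (348, 38), (351, 106), (354, 106), (357, 105), (360, 97), (363, 89), (366, 80), (369, 76), (372, 95), (375, 122), (378, 154), (381, 198), (384, 196), (387, 196), (390, 196), (393, 197), (396, 198), (399, 84), (402, 62), (405, 74), (408, 102), (411, 118), (414, 142), (417, 102)]
255 28.7 258 27.7 261 26.7 264 25.7 390 -21.3 396 -23.7 402 -26.2 b 416 298 336 [-45.4   0.2]
b 420 298 335 [-47.4  -0. ]
b 424 298 335 [-49.3  -0. ]
b 428 301 333 [-51.3   0.2]
shift [-108.7 -332.5    1.9] az -24.29 tilt ax ay [-0.12  0.11] t 38.4
```

```bash
python3 -m jog '[{"dx":-11.6,"dy":-37.2,"dz":0,"ax":0,"ay":0,"az":0},{"dx":-11.6,"dy":-37.2,"dz":0,"ax":0,"ay":0,"az":0},{"dx":-11.6,"dy":-37.2,"dz":0,"ax":0,"ay":0,"az":0},{"dx":-11.6,"dy":-37.2,"dz":0,"ax":0,"ay":0,"az":0},{"dx":-11.6,"dy":-37.2,"dz":0,"ax":0,"ay":0,"az":0},{"dx":-11.6,"dy":-37.2,"dz":0,"ax":0,"ay":0,"az":0},{"dx":-11.6,"dy":-37.2,"dz":0,"ax":0,"ay":0,"az":0},{"dx":-11.6,"dy":-37.2,"dz":0,"ax":0,"ay":0,"az":0},{"dx":-11.6,"dy":-37.2,"dz":0,"ax":0,"ay":0,"az":0},{"dx":0,"dy":0,"dz":0,"ax":0,"ay":0,"az":-6.1},{"dx":0,"dy":0,"dz":0,"ax":0,"ay":0,"az":-6.1},{"dx":0,"dy":0,"dz":0,"ax":0,"ay":0,"az":-6.1},{"dx":0,"dy":0,"dz":0,"ax":0,"ay":0,"az":-6},{"dx":0,"dy":0,"dz":0,"ax":0,"ay":0,"az":0},{"dx":0,"dy":0,"dz":0,"ax":0,"ay":0,"az":0},{"dx":0,"dy":0,"dz":0,"ax":0,"ay":0,"az":0}]'
python3 -c "
from h import *
plan(*vw(102.9,77.6,241),31.1)"
```

```text
time: 39.72
tool_pos: [0.4736, 0.3302, 0.3474]
tcp_rot: [-3.028, -0.838, -0.001]
wrist_force: [-0.1, -0.5, -2.6]
width: 0.579
grip_force: 52.8
shift [ -0.7  -0.5 106.4] az -0.15 tilt ax ay [ 0.   -0.03] t 39.7
```

```bash
python3 -m jog '[{"dx":-0.7,"dy":-0.5,"dz":35,"ax":0,"ay":0,"az":0},{"dx":0,"dy":0,"dz":35,"ax":0,"ay":0,"az":0},{"dx":0,"dy":0,"dz":18,"ax":0,"ay":0,"az":0},{"dx":0,"dy":0,"dz":10,"ax":0,"ay":0,"az":0},{"dx":0,"dy":0,"dz":0,"ax":0,"ay":0,"az":0},{"dx":0,"dy":0,"dz":0,"ax":0,"ay":0,"az":0},{"dx":0,"dy":0,"dz":0,"ax":0,"ay":0,"az":0}]'
python3 -c "
from h import *
plan(*vw(102.9,77.6,240.3),31.1)"
```

```text
time: 40.3
tool_pos: [0.4743, 0.3313, 0.2528]
tcp_rot: [-3.025, -0.841, -0.01]
wrist_force: [0.7, 0.2, -0.8]
width: 0.578
grip_force: 52.9
shift [-1.9  0.1 12.5] az -0.03 tilt ax ay [-0.   -0.37] t 40.3
```

```bash
python3 -m jog '[{"dx":-1.9,"dy":0,"dz":5,"ax":0,"ay":-0.3,"az":0},{"dx":0,"dy":0,"dz":4,"ax":0,"ay":0,"az":0},{"dx":0,"dy":0,"dz":2,"ax":0,"ay":0,"az":0},{"dx":0,"dy":0,"dz":0,"ax":0,"ay":0,"az":0},{"dx":0,"dy":0,"dz":0,"ax":0,"ay":0,"az":0}]'
python3 -m jog '[{"dx":0,"dy":0,"dz":1,"ax":0,"ay":0,"az":0},{"dx":0,"dy":0,"dz":1,"ax":0,"ay":0,"az":0},{"dx":0,"dy":0,"dz":0,"ax":0,"ay":0,"az":0}]'
python3 -c "
from h import *
plan(*vw(102.9,77.6,240.3),31.1)"
```

```text
time: 40.72
tool_pos: [0.4718, 0.3299, 0.2404]
tcp_rot: [3.026, 0.842, -0.002]
wrist_force: [0.1, -0.1, -1.5]
width: 0.573
grip_force: 52.9
time: 40.97
tool_pos: [0.4719, 0.3299, 0.2402]
tcp_rot: [3.026, 0.842, -0.003]
wrist_force: [-4.5, -2.6, 11.7]
width: 0.575
grip_force: 53.9
shift [ 1.   0.2 -0.1] az 0.01 tilt ax ay [0.  0.1] t 41.0
```

Gauge is on the board; release, lift and measure.

```bash
python3 -m jog '[{"dx":0,"dy":0,"dz":-1.5,"ax":0,"ay":0,"az":0},{"dx":0,"dy":0,"dz":0,"ax":0,"ay":0,"az":0},{"dx":0,"dy":0,"dz":0,"ax":0,"ay":0,"az":0},{"dx":0,"dy":0,"dz":0,"ax":0,"ay":0,"az":0}]' 0.8
python3 -m jog '[{"dx":0,"dy":0,"dz":-10,"ax":0,"ay":0,"az":0},{"dx":0,"dy":0,"dz":-30,"ax":0,"ay":0,"az":0},{"dx":0,"dy":0,"dz":-40,"ax":0,"ay":0,"az":0},{"dx":-30,"dy":0,"dz":-30,"ax":0,"ay":0,"az":0},{"dx":-30,"dy":0,"dz":0,"ax":0,"ay":0,"az":0},{"dx":0,"dy":0,"dz":0,"ax":0,"ay":0,"az":0},{"dx":0,"dy":0,"dz":0,"ax":0,"ay":0,"az":0},{"dx":0,"dy":0,"dz":0,"ax":0,"ay":0,"az":0}]'
python3 - <<'E'
from h import *
import pickle
c=cam("wrist");pickle.dump(c,open("Z.pkl","wb"));m=brass(c);m[300:]=0;m[:,450:]=0;m[:,:180]=0
print("z=.0685");blobs(c,m,.0685);print("z=.075");blobs(c,m,.075)
cv2.imwrite("pics/Z.png",c["img"][:,:,::-1])
plan(.622,.1038,.345,0)
E
```

```text
time: 41.3
tool_pos: [0.4718, 0.3298, 0.2395]
tcp_rot: [3.026, 0.842, -0.002]
wrist_force: [0.0, -0.7, 0.3]
width: 0.797
grip_force: 0.0
time: 41.97
tool_pos: [0.4211, 0.2992, 0.3494]
tcp_rot: [3.026, 0.842, -0.001]
wrist_force: [0.3, -0.5, -0.2]
width: 0.799
grip_force: 0.0
z=.0685
[304 200  25  44 784] vframe x 40.0 67.8 y 70.5 85.6 atymin x 59.9 atymax x 57.0 atxmax y 77.8
[ 270  249   94   51 1804] vframe x 1.3 36.0 y 46.9 108.7 atymin x 3.3 atymax x 3.4 atxmax y 77.7
[378 289  22  11 211] vframe x 1.3 8.5 y 22.9 37.0 atymin x 3.6 atymax x 4.6 atxmax y 30.8
z=.075
[304 200  25  44 784] vframe x 41.8 68.9 y 70.6 85.4 atymin x 61.2 atymax x 59.9 atxmax y 77.8
[ 270  249   94   51 1804] vframe x 4.2 38.0 y 47.7 107.9 atymin x 5.9 atymax x 6.2 atxmax y 77.7
[378 289  22  11 211] vframe x 4.1 11.1 y 24.4 38.0 atymin x 6.2 atymax x 7.4 atxmax y 32.0
shift [ 70.7 271.1   4. ] az 31.11 tilt ax ay [0.   0.08] t 42.0
```

View pics/Z.png

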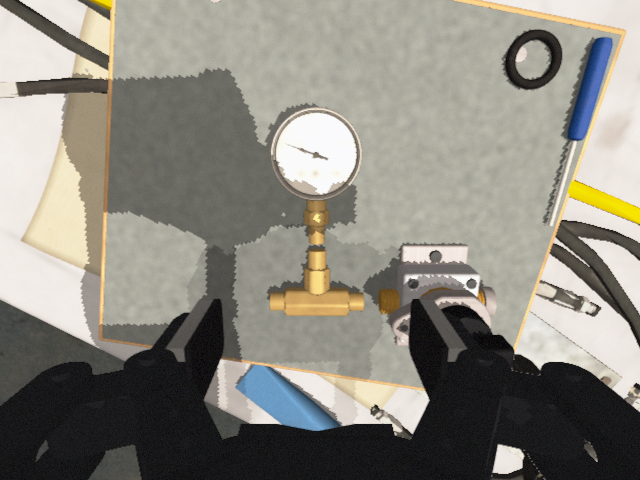

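Z shows the tee in line with the outlet, the gauge behind it with stem end (317,244) and branch end (317,249): gap only about 5-6 mm, so I shift the gauge 4.5 mm away.

```bash
python3 -m jog '[{"dx":30,"dy":0,"dz":0,"ax":0,"ay":0,"az":0},{"dx":30,"dy":0,"dz":20,"ax":0,"ay":0,"az":0},{"dx":0,"dy":0,"dz":40,"ax":0,"ay":0,"az":0},{"dx":0,"dy":0,"dz":30,"ax":0,"ay":0,"az":0},{"dx":0,"dy":0,"dz":15,"ax":0,"ay":0,"az":0},{"dx":0,"dy":0,"dz":4,"ax":0,"ay":0,"az":0},{"dx":0,"dy":0,"dz":0,"ax":0,"ay":0,"az":0},{"dx":0,"dy":0,"dz":0,"ax":0,"ay":0,"az":0},{"dx":0,"dy":0,"dz":0,"ax":0,"ay":0,"az":0}]'
python3 -m jog '[{"dx":0,"dy":0,"dz":0,"ax":0,"ay":0,"az":0},{"dx":0,"dy":0,"dz":0,"ax":0,"ay":0,"az":0},{"dx":0,"dy":0,"dz":0,"ax":0,"ay":0,"az":0},{"dx":0,"dy":0,"dz":0,"ax":0,"ay":0,"az":0},{"dx":0,"dy":0,"dz":0,"ax":0,"ay":0,"az":0}]' 0 50
python3 -m jog '[{"dx":0,"dy":0,"dz":-3,"ax":0,"ay":0,"az":0},{"dx":0,"dy":0,"dz":0,"ax":0,"ay":0,"az":0},{"dx":4.5,"dy":0,"dz":0,"ax":0,"ay":0,"az":0},{"dx":0,"dy":0,"dz":0,"ax":0,"ay":0,"az":0},{"dx":0,"dy":0,"dz":2,"ax":0,"ay":0,"az":0},{"dx":0,"dy":0,"dz":0.5,"ax":0,"ay":0,"az":0},{"dx":0,"dy":0,"dz":0,"ax":0,"ay":0,"az":0},{"dx":0,"dy":0,"dz":0,"ax":0,"ay":0,"az":0}]'
```

```text
time: 42.77
tool_pos: [0.4733, 0.3308, 0.2417]
tcp_rot: [-3.026, -0.842, -0.002]
wrist_force: [-0.8, -0.0, 1.0]
width: 0.802
grip_force: 0.0
time: 43.18
tool_pos: [0.4732, 0.3307, 0.2426]
tcp_rot: [-3.026, -0.842, -0.004]
wrist_force: [-0.4, 0.1, 6.2]
width: 0.577
grip_force: 51.7
time: 43.85
tool_pos: [0.4765, 0.3327, 0.2426]
tcp_rot: [3.026, 0.842, -0.002]
wrist_force: [-4.0, -1.0, 11.3]
width: 0.573
grip_force: 53.0
```

```bash
python3 -m jog '[{"dx":0,"dy":0,"dz":-1.5,"ax":0,"ay":0,"az":0},{"dx":0,"dy":0,"dz":0,"ax":0,"ay":0,"az":0},{"dx":0,"dy":0,"dz":0,"ax":0,"ay":0,"az":0},{"dx":0,"dy":0,"dz":0,"ax":0,"ay":0,"az":0}]' 0.8
python3 -m jog '[{"dx":0,"dy":0,"dz":-10,"ax":0,"ay":0,"az":0},{"dx":0,"dy":0,"dz":-30,"ax":0,"ay":0,"az":0},{"dx":0,"dy":0,"dz":-40,"ax":0,"ay":0,"az":0},{"dx":-30,"dy":0,"dz":-30,"ax":0,"ay":0,"az":0},{"dx":-30,"dy":0,"dz":0,"ax":0,"ay":0,"az":0},{"dx":0,"dy":0,"dz":0,"ax":0,"ay":0,"az":0},{"dx":0,"dy":0,"dz":0,"ax":0,"ay":0,"az":0},{"dx":0,"dy":0,"dz":0,"ax":0,"ay":0,"az":0}]'
python3 - <<'E'
from h import *
import pickle
c=cam("wrist");pickle.dump(c,open("Z2.pkl","wb"));m=brass(c);m[300:]=0;m[:,450:]=0;m[:,:180]=0
print("z=.0685");blobs(c,m,.0685);print("z=.075");blobs(c,m,.075)
plan(.622,.1038,.345,12.4)
E
```

```text
time: 44.18
tool_pos: [0.476, 0.3324, 0.2417]
tcp_rot: [3.026, 0.842, -0.003]
wrist_force: [-0.3, 0.1, -0.3]
width: 0.799
grip_force: 0.0
time: 44.85
tool_pos: [0.4254, 0.3018, 0.3518]
tcp_rot: [3.026, 0.842, -0.001]
wrist_force: [-0.1, 0.2, 0.3]
width: 0.799
grip_force: 0.0
z=.0685
[304 202  25  43 776] vframe x 43.7 71.1 y 70.4 85.7 atymin x 63.4 atymax x 60.6 atxmax y 78.0
[ 271  255   91   45 1271] vframe x 5.3 36.2 y 47.9 108.3 atymin x 5.6 atymax x 5.7 atxmax y 77.7
z=.075
[304 202  25  43 776] vframe x 45.5 72.2 y 70.6 85.5 atymin x 64.7 atymax x 62.0 atxmax y 78.0
[ 271  255   91   45 1271] vframe x 8.1 38.3 y 48.7 107.5 atymin x 8.4 atymax x 8.4 atxmax y 77.7
shift [ 65.7 271.1   6.4] az 18.71 tilt ax ay [-0.    0.09] t 44.9
```

```bash
python3 -m jog '[{"dx":8.2,"dy":33.9,"dz":0,"ax":0,"ay":0,"az":0},{"dx":8.2,"dy":33.9,"dz":0,"ax":0,"ay":0,"az":0},{"dx":8.2,"dy":33.9,"dz":0,"ax":0,"ay":0,"az":0},{"dx":8.2,"dy":33.9,"dz":0,"ax":0,"ay":0,"az":0},{"dx":8.2,"dy":33.9,"dz":0,"ax":0,"ay":0,"az":0},{"dx":8.2,"dy":33.9,"dz":0,"ax":0,"ay":0,"az":0},{"dx":8.2,"dy":33.9,"dz":0,"ax":0,"ay":0,"az":0},{"dx":8.2,"dy":33.9,"dz":0,"ax":0,"ay":0,"az":0},{"dx":0,"dy":0,"dz":15,"ax":0,"ay":0,"az":6.3},{"dx":0,"dy":0,"dz":15,"ax":0,"ay":0,"az":6.2},{"dx":0,"dy":0,"dz":15,"ax":0,"ay":0,"az":6.2},{"dx":0,"dy":0,"dz":0,"ax":0,"ay":0,"az":0},{"dx":0,"dy":0,"dz":0,"ax":0,"ay":0,"az":0},{"dx":0,"dy":0,"dz":0,"ax":0,"ay":0,"az":0}]' 0.5
python3 - <<'E'
from h import *
import pickle
c=cam("wrist");pickle.dump(c,open("AD.pkl","wb"));s=bot.read_state();R=Ro.from_rotvec(s["tcp_rot"])
t=lambda X:(R.inv().apply(X-s["tool_pos"])*1000).round(1)[:2]
im=c["img"];p=proj(c,[.622,.1038,.009]);x,y=map(int,p);print(x,y,s["tool_pos"].round(4))
w=im[y-55:y+55,x-40:x+40];e=cv2.Canny(w,60,140)
g=cv2.cvtColor(w,cv2.COLOR_RGB2GRAY)
for r in range(5,110,5):print(r+y-55,g[r-1:r+2,14:68:2].mean(0).astype(int).tolist())
E
```

```text
time: 46.07
tool_pos: [0.6222, 0.1036, 0.3065]
tcp_rot: [3.122, 0.344, -0.003]
wrist_force: [0.6, 0.0, 0.3]
width: 0.496
grip_force: 0.0
315 232 [0.6223 0.1037 0.3072]
182 [201, 199, 200, 197, 198, 198, 199, 200, 200, 200, 201, 200, 201, 200, 200, 202, 201, 201, 198, 198, 201, 200, 203, 201, 200, 202, 202]
187 [199, 196, 197, 199, 199, 199, 200, 200, 201, 201, 202, 200, 200, 202, 202, 202, 200, 201, 201, 200, 202, 200, 201, 202, 201, 202, 201]
192 [198, 197, 198, 198, 199, 200, 200, 200, 201, 202, 201, 203, 202, 201, 200, 202, 203, 201, 202, 202, 200, 200, 201, 203, 202, 202, 204]
197 [198, 195, 197, 196, 198, 200, 201, 198, 196, 199, 202, 202, 170, 145, 120, 133, 179, 200, 202, 201, 202, 203, 201, 202, 202, 201, 201]
202 [132, 117, 132, 166, 167, 194, 197, 120, 121, 112, 100, 105, 108, 106, 98, 95, 93, 95, 116, 203, 202, 201, 200, 202, 202, 201, 200]
207 [119, 119, 119, 118, 119, 119, 121, 119, 119, 120, 102, 119, 127, 140, 146, 129, 120, 106, 112, 148, 202, 201, 201, 203, 202, 201, 201]
212 [119, 119, 120, 119, 119, 120, 118, 121, 119, 111, 105, 119, 128, 143, 141, 125, 119, 104, 1
[... 1255 characters left out ...]

262 [168, 169, 170, 170, 171, 171, 167, 155, 147, 157, 166, 188, 195, 199, 186, 172, 156, 157, 164, 168, 171, 171, 168, 167, 165, 164, 168]
267 [171, 171, 172, 171, 171, 171, 171, 170, 170, 169, 170, 169, 169, 170, 168, 170, 169, 168, 168, 166, 166, 167, 165, 166, 166, 167, 170]
272 [172, 173, 171, 172, 172, 174, 174, 172, 173, 173, 173, 173, 171, 170, 169, 167, 168, 166, 166, 165, 164, 167, 168, 169, 170, 172, 169]
277 [171, 171, 169, 171, 171, 172, 171, 171, 173, 171, 171, 171, 172, 170, 166, 164, 167, 166, 168, 171, 171, 170, 171, 171, 169, 169, 171]
282 [170, 169, 170, 170, 172, 172, 172, 171, 171, 170, 168, 169, 167, 166, 164, 163, 165, 166, 168, 169, 167, 168, 168, 169, 168, 166, 170]
```

```bash
python3 -m jog '[{"dx":0.5,"dy":0.2,"dz":35,"ax":0,"ay":0,"az":2},{"dx":0,"dy":0,"dz":40,"ax":0,"ay":0,"az":0},{"dx":0,"dy":0,"dz":30,"ax":0,"ay":0,"az":0},{"dx":0,"dy":0,"dz":18,"ax":0,"ay":0,"az":0},{"dx":0,"dy":0,"dz":5,"ax":0,"ay":0,"az":0},{"dx":0,"dy":0,"dz":0,"ax":0,"ay":0,"az":0},{"dx":0,"dy":0,"dz":0,"ax":0,"ay":0,"az":0},{"dx":0,"dy":0,"dz":0,"ax":0,"ay":0,"az":0}]'
python3 -c "
from h import *
plan(.622,.1038,.175,10.4)"
```

```text
time: 46.78
tool_pos: [0.6234, 0.1036, 0.1812]
tcp_rot: [3.128, 0.286, 0.005]
wrist_force: [-0.4, 0.2, 0.4]
width: 0.5
grip_force: 0.0
shift [-1.4 -0.5  6.2] az 0.04 tilt ax ay [ 0.05 -0.17] t 46.8
```

```bash
python3 -m jog '[{"dx":-0.6,"dy":-0.3,"dz":3,"ax":0,"ay":0,"az":0},{"dx":0,"dy":0,"dz":2.5,"ax":0,"ay":0,"az":0},{"dx":0,"dy":0,"dz":0,"ax":0,"ay":0,"az":0},{"dx":0,"dy":0,"dz":0,"ax":0,"ay":0,"az":0}]'
python3 -m jog '[{"dx":0,"dy":0,"dz":0,"ax":0,"ay":0,"az":0},{"dx":0,"dy":0,"dz":0,"ax":0,"ay":0,"az":0},{"dx":0,"dy":0,"dz":0,"ax":0,"ay":0,"az":0},{"dx":0,"dy":0,"dz":0,"ax":0,"ay":0,"az":0},{"dx":0,"dy":0,"dz":0,"ax":0,"ay":0,"az":0},{"dx":0,"dy":0,"dz":0,"ax":0,"ay":0,"az":0}]' 0 50
python3 -m jog '[{"dx":0,"dy":0,"dz":-10,"ax":0,"ay":0,"az":0},{"dx":0,"dy":0,"dz":-30,"ax":0,"ay":0,"az":0},{"dx":0,"dy":0,"dz":-40,"ax":0,"ay":0,"az":0},{"dx":0,"dy":0,"dz":-40,"ax":0,"ay":0,"az":0},{"dx":0,"dy":0,"dz":-40,"ax":0,"ay":0,"az":0},{"dx":0,"dy":0,"dz":-10,"ax":0,"ay":0,"az":0},{"dx":0,"dy":0,"dz":0,"ax":0,"ay":0,"az":0},{"dx":0,"dy":0,"dz":0,"ax":0,"ay":0,"az":0},{"dx":0,"dy":0,"dz":0,"ax":0,"ay":0,"az":0}]'
python3 - <<'E'
from h import *
import pickle
c=cam("wrist");pickle.dump(c,open("AE.pkl","wb"));im=c["img"];T=np.array(c["tool_from_camera"])
def t(p,z):
    d=T[:3,:3]@[(p[0]-c["cx"])/c["f"],(p[1]-c["cy"])/c["f"],1];o=T[:3,3];return ((o+d*(z-o[2])/d[2])*1000).round(1)[:2]
g=cv2.cvtColor(im,cv2.COLOR_RGB2GRAY);print([(r,int(g[r,312:320].mean())) for r in range(255,420,4)])
for r in (260,280,300,380,400):print(r,t((316,r),.1665)[0],t((316,r),.158)[0],end="|")
for r in (285,300,320):print(g[r,290:345:3].tolist())
plan(*vw(0.2,138.9,345),121.1)
E
```

```text
time: 47.12
tool_pos: [0.6212, 0.1034, 0.1733]
tcp_rot: [3.128, 0.285, -0.002]
wrist_force: [-0.5, -0.9, 0.4]
width: 0.501
grip_force: 0.0
time: 47.62
tool_pos: [0.6217, 0.1036, 0.1739]
tcp_rot: [3.128, 0.285, -0.0]
wrist_force: [-1.4, -0.3, 5.6]
width: 0.187
grip_force: 49.3
time: 48.37
tool_pos: [0.6204, 0.1034, 0.3405]
tcp_rot: [3.128, 0.285, -0.009]
wrist_force: [-0.4, -0.3, -0.7]
width: 0.189
grip_force: 48.8
[(255, 173), (259, 172), (263, 79), (267, 81), (271, 103), (275, 103), (279, 103), (283, 102), (287, 102), (291, 102), (295, 101), (299, 87), (303, 109), (307, 104), (311, 103), (315, 102), (319, 100), (323, 102), (327, 103), (331, 100), (335, 101), (339, 100), (343, 100), (347, 101), (351, 99), (355, 83), (359, 108), (363, 101), (367, 102), (371, 103), (375, 104), (379, 108), (383, 110), (387, 123), (391, 170), (395, 184), (399, 197), (403, 196), (407, 192), (411, 189), (415, 77), (419, 169)]
260 23.4 26.1|280 15.9 19.1|300 8.2 11.9|380 -24.8 -19.0|400 -33.7 -27.4|[171, 175, 176, 173, 87, 96, 101, 98, 103, 103, 103, 98, 96, 94, 149, 173, 173, 174, 173]
[18, 25, 87, 93, 83, 80, 84, 77, 65, 74, 73, 79, 81, 85, 86, 90, 65, 0, 54]
[14, 10, 83, 89, 93, 84, 84, 89, 97, 99, 95, 87, 79, 89, 94, 86, 8, 13, 17]
shift [-221.8 -270.9   -3.7] az -110.7 tilt ax ay [0.02 0.4 ] t 48.4
```

```bash
python3 -m jog '[{"dx":-24.6,"dy":-30.1,"dz":0,"ax":0,"ay":0,"az":0},{"dx":-24.6,"dy":-30.1,"dz":0,"ax":0,"ay":0,"az":0},{"dx":-24.6,"dy":-30.1,"dz":0,"ax":0,"ay":0,"az":0},{"dx":-24.6,"dy":-30.1,"dz":0,"ax":0,"ay":0,"az":0},{"dx":-24.6,"dy":-30.1,"dz":0,"ax":0,"ay":0,"az":0},{"dx":-24.6,"dy":-30.1,"dz":0,"ax":0,"ay":0,"az":0},{"dx":-24.6,"dy":-30.1,"dz":0,"ax":0,"ay":0,"az":0},{"dx":-24.6,"dy":-30.1,"dz":0,"ax":0,"ay":0,"az":0},{"dx":-24.6,"dy":-30.1,"dz":0,"ax":0,"ay":0,"az":0},{"dx":0,"dy":0,"dz":0,"ax":0,"ay":0,"az":-6.9},{"dx":0,"dy":0,"dz":0,"ax":0,"ay":0,"az":-6.9},{"dx":0,"dy":0,"dz":0,"ax":0,"ay":0,"az":-6.9},{"dx":0,"dy":0,"dz":0,"ax":0,"ay":0,"az":-6.9},{"dx":0,"dy":0,"dz":0,"ax":0,"ay":0,"az":-6.9},{"dx":0,"dy":0,"dz":0,"ax":0,"ay":0,"az":-6.9},{"dx":0,"dy":0,"dz":0,"ax":0,"ay":0,"az":-6.9},{"dx":0,"dy":0,"dz":0,"ax":0,"ay":0,"az":-6.9}]'
python3 -m jog '[{"dx":0,"dy":0,"dz":0,"ax":0,"ay":0,"az":-6.9},{"dx":0,"dy":0,"dz":0,"ax":0,"ay":0,"az":-6.9},{"dx":0,"dy":0,"dz":0,"ax":0,"ay":0,"az":-6.9},{"dx":0,"dy":0,"dz":0,"ax":0,"ay":0,"az":-6.9},{"dx":0,"dy":0,"dz":0,"ax":0,"ay":0,"az":-6.9},{"dx":0,"dy":0,"dz":0,"ax":0,"ay":0,"az":-6.9},{"dx":0,"dy":0,"dz":0,"ax":0,"ay":0,"az":-6.9},{"dx":0,"dy":0,"dz":0,"ax":0,"ay":0,"az":-6.9},{"dx":0,"dy":0,"dz":0,"ax":0,"ay":0,"az":0},{"dx":0,"dy":0,"dz":0,"ax":0,"ay":0,"az":0},{"dx":0,"dy":0,"dz":0,"ax":0,"ay":0,"az":0}]'
python3 -c "
from h import *
plan(*vw(0.2,138.1,240),121.1)"
```

```text
time: 49.83
tool_pos: [0.354, 0.3294, 0.3403]
tcp_rot: [2.635, 1.709, -0.011]
wrist_force: [0.8, 0.1, -0.8]
width: 0.186
grip_force: 48.9
time: 50.75
tool_pos: [0.3545, 0.3297, 0.3418]
tcp_rot: [-1.555, -2.728, 0.006]
wrist_force: [0.7, 0.5, -0.5]
width: 0.185
grip_force: 48.9
shift [-1.000e-01 -6.000e-01  1.018e+02] az -0.47 tilt ax ay [-0.25  0.03] t 50.8
```

```bash
python3 -m jog '[{"dx":0,"dy":-0.6,"dz":35,"ax":0,"ay":0,"az":-0.5},{"dx":0,"dy":0,"dz":35,"ax":0,"ay":0,"az":0},{"dx":0,"dy":0,"dz":18,"ax":0,"ay":0,"az":0},{"dx":0,"dy":0,"dz":8,"ax":0,"ay":0,"az":0},{"dx":0,"dy":0,"dz":3,"ax":0,"ay":0,"az":0},{"dx":0,"dy":0,"dz":0,"ax":0,"ay":0,"az":0},{"dx":0,"dy":0,"dz":0,"ax":0,"ay":0,"az":0}]'
python3 -c "
from h import *
plan(*vw(0.2,138.1,232.5),121.1)"
```

```text
time: 51.33
tool_pos: [0.3548, 0.3302, 0.2454]
tcp_rot: [-1.54, -2.738, -0.001]
wrist_force: [0.1, -0.8, 0.6]
width: 0.186
grip_force: 48.9
shift [-0.4 -1.6 12.9] az 0.17 tilt ax ay [ 0.02 -0.02] t 51.3
```

```bash
python3 -m jog '[{"dx":-0.4,"dy":-1.5,"dz":5,"ax":0,"ay":0,"az":0},{"dx":0,"dy":0,"dz":4,"ax":0,"ay":0,"az":0},{"dx":0,"dy":0,"dz":2,"ax":0,"ay":0,"az":0},{"dx":0,"dy":0,"dz":0,"ax":0,"ay":0,"az":0},{"dx":0,"dy":0,"dz":0,"ax":0,"ay":0,"az":0}]'
python3 -m jog '[{"dx":0,"dy":0,"dz":1,"ax":0,"ay":0,"az":0},{"dx":0,"dy":0,"dz":1,"ax":0,"ay":0,"az":0},{"dx":0,"dy":0,"dz":0,"ax":0,"ay":0,"az":0}]'
python3 -c "
from h import *
plan(*vw(0.2,138.1,232),121.1)"
```

```text
time: 51.75
tool_pos: [0.353, 0.3285, 0.2332]
tcp_rot: [-1.539, -2.738, 0.002]
wrist_force: [-0.2, 0.7, -0.8]
width: 0.187
grip_force: 48.9
time: 52.0
tool_pos: [0.3532, 0.3287, 0.2318]
tcp_rot: [-1.539, -2.738, 0.002]
wrist_force: [-1.8, -1.4, 4.7]
width: 0.189
grip_force: 50.4
shift [ 0.1  0.6 -0.2] az 0.2 tilt ax ay [-0.08 -0.  ] t 52.0
```

Contact; release gently, lift and move back to see the layout.

```bash
python3 -m jog '[{"dx":0,"dy":0,"dz":0,"ax":0,"ay":0,"az":0},{"dx":0,"dy":0,"dz":0,"ax":0,"ay":0,"az":0},{"dx":0,"dy":0,"dz":0,"ax":0,"ay":0,"az":0},{"dx":0,"dy":0,"dz":0,"ax":0,"ay":0,"az":0}]' 0.4
python3 -m jog '[{"dx":0,"dy":0,"dz":-10,"ax":0,"ay":0,"az":0},{"dx":0,"dy":0,"dz":-30,"ax":0,"ay":0,"az":0},{"dx":0,"dy":0,"dz":-40,"ax":0,"ay":0,"az":0},{"dx":-20,"dy":0,"dz":-30,"ax":0,"ay":0,"az":0},{"dx":-20,"dy":0,"dz":-20,"ax":0,"ay":0,"az":0},{"dx":0,"dy":0,"dz":0,"ax":0,"ay":0,"az":0},{"dx":0,"dy":0,"dz":0,"ax":0,"ay":0,"az":0},{"dx":0,"dy":0,"dz":0,"ax":0,"ay":0,"az":0}]'
python3 - <<'E'
from h import *
import pickle
c=cam("wrist");pickle.dump(c,open("F1.pkl","wb"));cv2.imwrite("pics/F1.png",c["img"][:,:,::-1]);print(bot.read_state()["tool_pos"])
m=brass(c);m[320:]=0;blobs(c,m,.0685,250)
# rectify the board plane (z=.067, adapter axis) into valve frame, 4 px/mm: x up -20..20, y 100..170
Y,X=np.mgrid[100:170:.5,-20:20:.5];P=np.array([proj(c,vw(x,y,67)) for x,y in zip(X.ravel(),Y.ravel())],np.float32)
r=cv2.remap(c["img"],P[:,0].reshape(X.shape),P[:,1].reshape(X.shape),cv2.INTER_LINEAR);h=cv2.cvtColor(r,cv2.COLOR_RGB2GRAY)
cv2.imwrite("pics/rect.png",r[:,:,::-1])
for i in range(0,140,4):print(100+i/2,h[i,0::4].tolist())
E
```

```text
time: 52.33
tool_pos: [0.353, 0.3285, 0.2311]
tcp_rot: [-1.539, -2.738, 0.002]
wrist_force: [0.0, 0.2, 0.8]
width: 0.397
grip_force: 0.0
time: 53.0
tool_pos: [0.3736, 0.2943, 0.3607]
tcp_rot: [-1.54, -2.737, 0.003]
wrist_force: [0.5, 0.5, -0.8]
width: 0.402
grip_force: 0.0
[0.37323411 0.29429912 0.35987076]
[ 221    0  419  320 3479] vframe x -68.6 193.3 y 37.3 237.8 atymin x -67.4 atymax x 177.3 atxmax y 190.6
[ 305  219   65   91 2609] vframe x -9.0 34.4 y 45.1 109.4 atymin x -0.9 atymax x -0.4 atxmax y 79.0
[384 255  48  22 699] vframe x 44.5 76.5 y 69.7 84.7 atymin x 66.4 atymax x 61.3 atxmax y 76.9
100.0 [157, 154, 153, 153, 154, 155, 92, 135, 179, 201, 203, 179, 146, 86, 83, 140, 181, 162, 156, 152]
102.0 [153, 152, 150, 148, 152, 158, 123, 138, 177, 200, 201, 178, 147, 88, 81, 139, 153, 154, 157, 156]
104.0 [151, 150, 149, 147, 152, 156, 158, 143, 178, 198, 201, 179, 145, 98, 138, 151, 150, 154, 157, 161]
106.0 [154, 153, 153, 154, 157, 156, 153, 142, 179, 198, 200, 178, 145, 139, 154, 154, 154, 154, 157, 161]
108.0 [155, 155, 158, 159, 159, 157, 150, 107, 96, 91, 90, 90, 87, 
[... 2458 characters left out ...]
 108, 115, 149, 168, 184, 161, 138, 109, 110, 109, 109, 110, 112, 115]
158.0 [86, 83, 105, 110, 110, 110, 109, 105, 149, 168, 185, 160, 137, 111, 112, 108, 111, 112, 110, 114]
160.0 [84, 108, 109, 111, 111, 111, 108, 100, 111, 113, 129, 113, 112, 110, 111, 107, 112, 115, 114, 112]
162.0 [92, 104, 105, 111, 112, 107, 110, 110, 108, 111, 113, 114, 112, 112, 110, 108, 111, 113, 114, 116]
164.0 [83, 92, 107, 112, 109, 112, 111, 110, 111, 108, 112, 110, 110, 111, 108, 107, 107, 108, 112, 115]
166.0 [84, 83, 87, 111, 109, 111, 116, 112, 111, 112, 114, 112, 108, 107, 105, 107, 106, 109, 111, 111]
168.0 [84, 86, 85, 112, 109, 111, 115, 112, 110, 111, 113, 111, 105, 102, 100, 105, 106, 110, 112, 108]
```

```bash
python3 -c "
from workcell import bot
print(bot.finish_job())"
```

```text
the job is handed in; nothing more can be done
None
```

The job is handed in at about 53 s of the 144 s: cam and knob are pushed down on the valve stem, and tee, gauge and adapter lie in line with measured gaps of about 9 to 10 mm, the gauge's being the smallest.

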